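# Set and lock the leather splitter

## Robot

A 7-joint arm with a two-finger parallel gripper is mounted at the origin on the work surface. World frame = base frame: x ahead of the robot, y to its left, z up, the work surface at z = 0. Lengths are in mm, angles in rad, forces in N, time in s.
With the tool pointing down it reaches from about 400 to 875 mm from the base axis. Payload 6.5 kg.
Tool frame: the origin (TCP) lies midway between the tips of the shut fingers; the grasp point (between the pads) lies robot.hold_point_z behind it (robot.hold_point_z is the distance from the TCP to the grasp point, in mm); z points along the fingers, y is the line along which they close (so a half turn about z gives the same grasp; the last joint's range is limited). The gripper opens to 88 mm and grips with 3 to 60 N. Pads are 18 mm wide; open, the fingers measure 123 mm over their backs; the gripper's body (75 mm by 187 mm) begins 45 mm behind the grasp point.
Start: joints at [-1.218, 0.536, -0.004, 1.538, 0.003, 1.067, -0.071], TCP at [264.327, 593.819, 216.216] pointing down, gripper open.
Joint ranges: [-2.7, 2.7], [-0.37, 2.16], [-1.27, 1.26], [0.24, 2.4], [-1.31, 4.45], [0.19, 1.91], [-2.76, 2.76]. Speed limits (rad/s): [2.39, 2.39, 3.14, 3.14, 3.14, 3.14, 3.14].

## Interface

Orientations are given as a rotation vector (axis times angle).
In Python, from bench import robot gives the robot as it stands. The module is installed in compiled form; this text tells all that it offers.
- The arm moves only by the tool drive_tool, never from a script. Its argument "deltas" is one flat list of numbers, 5 for each row, row after row: the opening, from 0 (shut) to 1 (fully open), then the shift along the world's x, y, z as a fraction of full scale, then the turn about the world's z as a fraction of full scale. A call has 1 to 8 rows; each row shifts and turns the commanded pose from where the row before left it; what a row does not reach is not made up. Full scale, the value 1, is 20 mm for a shift and 4 degrees for a turn. A row lasts 1/8 s, in which the tool goes at most 62.5 mm and 10.7 degrees, less where a joint would pass 70% of its speed; a pose out of reach is approached as far as the arm can. A call with a number of a shift or a turn outside -1 to 1 is refused whole. A call with a gripper value outside its range is refused whole. The fingers move at their own pace and stop on an object; "squeeze" is the grip in N (left out, the last holds). Time passes only in rows, so rows that do not move let the fingers close. It gives the time, the measured TCP pose, the force, the opening and the grip force at its end, in the units of the state.
- robot.sense(): the state, without advancing time (a new reading comes with each control period).
- robot.get_image(name): name is "scene" or "top" or "wrist"; returns a dict with "frame" (400x640x3 uint8, blue, green, red), "fx", "fy", "cx", "cy" (pixels), "rvec" (rotation vector, rad) and "tvec" (3), from world to camera coordinates, as OpenCV has them. Camera axes: x right, y down, z forward; pixel columns grow to the right and rows downward; lengths in mm; the calibration is good to about 2 mm. A picture is of the moment at which its call begins. There is no depth.
- robot.finish_job(): hands the job in; it is judged then, once.
The state is a dict: "clock": time; "q": joint angles; "qd": joint speeds; "joint_efforts": joint torques, N m; "ee_pos": TCP position; "tcp_rot": TCP orientation; "ft_force": force on the tool from outside, world axes, zero at the start; "ft_torque": the same for the moment, N m; "opening": opening from 0.0 (shut) to 1.0 (fully open); "grasp_force": force on a finger pad.
Only numpy, scipy, OpenCV 4.12 (cv2) and the standard library are available. Lean on these libraries where they do the work, as an engineer would, in place of code of your own. Each camera call takes 0.05 s, during which the arm holds its last target. There are 200 camera calls.

## Task

Set up the leather splitter for the next strap: turn its thickness dial clockwise until the white pointer lines up with the red marker on the scale, then wring the brass lock ring under the dial clockwise by its black pin until it is hard tight and will go no further, without shifting the dial. After that press the hinged yellow guard fully shut and turn the orange turnbutton a quarter turn until its arm lies square over the guard; leave the jar, the bowl and the mallet beside the machine where they are.

Things in the scene. Friction and masses are not known exactly. Their poses are not given: they have to be found in the camera images.
- machine: Leather splitter, green casting fixed to the table, footprint 200 x 340 mm; origin at the centre of its underside, x away from the robot at yaw 0, z up. Flat deck 110 mm above the table. Dial axis 80 mm to its -y, guard on its +y half, turnbutton at its front (-x).
- dial_grip (a point): Black knob on a vertical axis: upright bar grip 40 x 14 mm, 32 mm tall, on a disc of 20 mm radius. Point on the axis, 10 mm below the bar's top, 22 mm above the disc, 48 mm above the machine's deck. Its x axis runs along the bar to the end with the white pointer, z is up. Grip the bar across its 14 mm.
- dial (a joint): Turn of the dial, rad: grows clockwise seen from above, stops at 0 and 3.6. It takes about 0.1 N m to turn and stays where it is left. The marker is 1.5 to 2.8 rad clockwise of the pointer at the start, so the dial needs regrasping.
- setting (a point): The red marker on the round black scale plate with white ticks under the dial, 47 mm out from the dial's axis, lying flat on the deck and fixed. Its x axis points radially outwards from the dial's axis; the dial is set when its pointer (x axis of dial_grip) has the same direction.
- ring_pin (a point): Black upright pin, 12 mm thick and 34 mm tall, on the brass arm of the lock ring, 65 mm out from the dial's axis. Point on the pin's centre line, 12 mm below its top, 22 mm above the arm, 38 mm above the deck. The ring (brass, radius 28 mm) lies under the dial and turns about the dial's axis, stays where left.
- clamp (a joint): Squeeze of the lock ring, rad (not visible). Turned clockwise from above, the ring runs freely (under 1 N at the pin) for 0.5 to 1.0 rad until it bites, at an unseen place that differs each time; clamp is 0 till then. From there it takes about 8 N at the pin and clamp grows with the ring to a dead stop at 0.35: hard tight.
- guard_pad (a point): Centre of the red patch, 26 x 30 mm, to press the guard on: on its top face, 13 mm from the free edge, 102 mm from the hinge. The guard is a clear plate in a yellow frame, 115 mm from hinge to free edge, 130 mm wide, 6 mm thick, hinged along its far edge; shut, it lies flat on the deck. Its y axis runs along the hinge.
- guard (a joint): Opening of the guard, rad: 0 shut, 0.25 to 0.5 (free edge raised) at the start. A stiff hinge holds it at any angle; about 2 N on the red patch pushes it down.
- button_grip (a point): Turnbutton in front of the guard: orange upright fin 30 x 12 mm, 26 mm tall, on a flat arm 12 mm wide that reaches 48 mm from the vertical pivot. Point on the pivot's axis, 10 mm below the fin's top, 16 mm above the arm, 30 mm above the deck; its x axis points to the arm's long end, z up. Grip the fin across its 12 mm.
- button (a joint): Turn of the turnbutton, rad: grows anticlockwise seen from above; 0 arm along the guard's front edge (open), 1.57 arm square over the guard (secured), stop at 1.65. About 0.08 N m; stays where it is left. It starts at 0 to 0.25.
- dye: Bystander: amber jar with a white cap, 52 mm in diameter, 90 mm tall, standing to the left of the machine as the robot sees it; origin at the centre of its foot. Leave it.
- bowl: Bystander: black bowl, 100 mm across, 35 mm tall, to the right of the machine; origin at the centre of its foot. Leave it.
- mallet: Bystander: wooden mallet lying along its own y beyond the machine, head 50 mm in diameter and 90 mm long on the +y side of the origin, handle 170 mm long on the -y side; origin on the table under the joint of the two. Leave it.

How it is judged:
By the outcome, as a careful person would: the job done as asked, in the order asked, and still so for the second after the job is handed in, with the robot touching nothing.
It also fails if it takes over 72 s, if anything falls off the work surface, if the arm or the gripper's body presses on something with over 40 N, if the wrist force passes 120 N, or if a joint passes its speed limit or range.

## Working session

There is one attempt and no reset: what is moved stays moved. The work goes in short steps, Python scripts to look and compute and a tool call to move; the robot and the scene stay as the last step left them, time stands still between calls to the robot, and variables do not carry over. Pictures are saved under pics/ and viewed, at most 10 in all, crops included, and the job is handed in when it is done.

Besides the shell and the picture viewer there is one more tool, called after "Emit:" as name(argument=value, ...), one argument or row to a line, values as JSON. drive_tool: Moves the arm, as the interface text tells. Shift numbers are shares of 20 mm and turn numbers shares of 4 degrees, none past 1 either way. Its arguments: {"type":"object","properties":{"deltas":{"type":"array","items":{"type":"number","minimum":-1,"maximum":1}},"squeeze":{"type":"number"}},"required":["deltas"]}

```bash
mkdir -p pics; ls
python3 - <<'E'
from bench import robot
import cv2,json,numpy as np,pickle
d={}
for n in("scene","top"):
    im=robot.get_image(n);cv2.imwrite(f"pics/{n}0.png",im["frame"]);d[n]=im
    print(n,im["fx"],im["cx"],im["cy"],im["rvec"],im["tvec"])
pickle.dump(d,open("im0.pkl","wb"))
s=robot.sense();print(s["clock"],s["ee_pos"],s["tcp_rot"],s["opening"],s["ft_force"],robot.hold_point_z)
E
```

```text
pics
scene 463.8173121929962 316.06037876315276 195.95513132341512 [ 0.85829471  2.3415122  -1.27518905] [ 433.42857184 -126.60778537 1735.30860935]
top 379.3131197080106 317.89366480370023 198.77841311879413 [ 2.1314905  -2.13268225  0.13617327] [ 42.10283076 619.56462907 860.37250989]
0.1 [264.1043706  593.28730497 215.44104187] [-6.52939827e-01 -3.07276948e+00  2.41908786e-03] 1.0040844534076256 [-0.60088936  0.72218482  0.05184005] 18.700000000000003
```

View pics/top0.png

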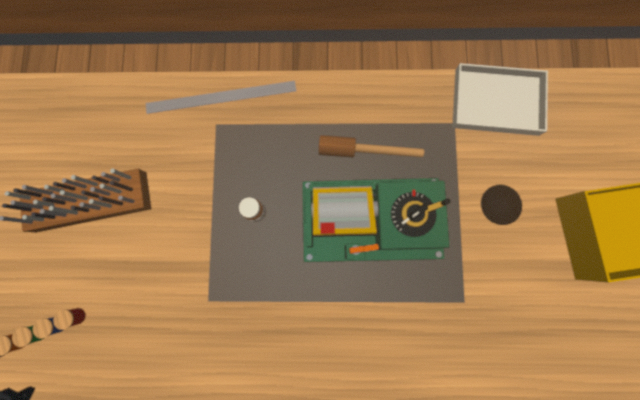

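View pics/scene0.png

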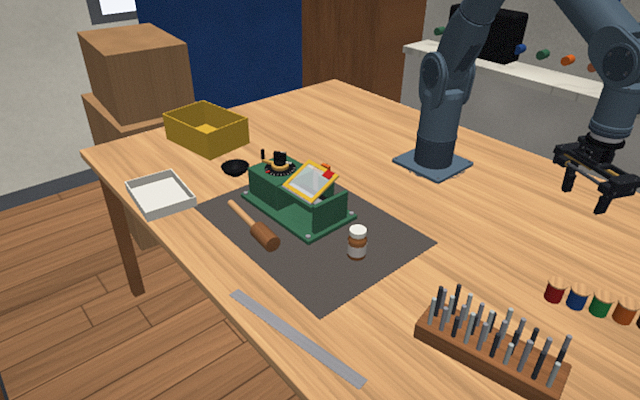

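The top view shows the machine at about cols 303–448, rows 178–262: dial near (413,213), pin near (446,202), red patch near (327,228), orange button near (363,249). I'll enlarge that area.

```bash
cat > h.py <<'E'
import cv2,numpy as np
def ray(im,uv,z):
    R,_=cv2.Rodrigues(np.array(im["rvec"],float));t=np.array(im["tvec"],float).ravel()
    d=R.T@np.array([(uv[0]-im["cx"])/im["fx"],(uv[1]-im["cy"])/im["fy"],1]);c=-R.T@t
    return c+d*(z-c[2])/d[2]
def proj(im,P):
    K=np.array([[im["fx"],0,im["cx"]],[0,im["fy"],im["cy"]],[0,0,1.]])
    return cv2.projectPoints(np.array(P,float).reshape(-1,3),np.array(im["rvec"],float),np.array(im["tvec"],float),K,None)[0].reshape(-1,2)
E
python3 - <<'E'
import pickle,cv2
from h import *
d=pickle.load(open("im0.pkl","rb"));t=d["top"]
cv2.imwrite("pics/crop0.png",cv2.resize(t["frame"][170:270,295:455],None,fx=5,fy=5,interpolation=cv2.INTER_CUBIC))
for n,uv,z in [("corner bolts TL",(307.5,185),10),("BL",(309,257),10),("BR",(438.5,254.5),10),("TR",(433,181),10),("dial",(413,213),125),("pin",(446,202),150),("pad",(327.5,228),145),("button",(363,249),130)]:
    print(n,ray(t,uv,z).round(1))
E
```

```text
corner bolts TL [660.3  68.8  10. ]
BL [481.8  64.1  10. ]
BR [ 488.2 -249.5   10. ]
TR [ 669.4 -244.3   10. ]
dial [ 576.2 -165.7  125. ]
pin [ 596.5 -229.7  150. ]
pad [542.4  19.1 145. ]
button [498.9 -56.2 130. ]
```

View pics/crop0.png

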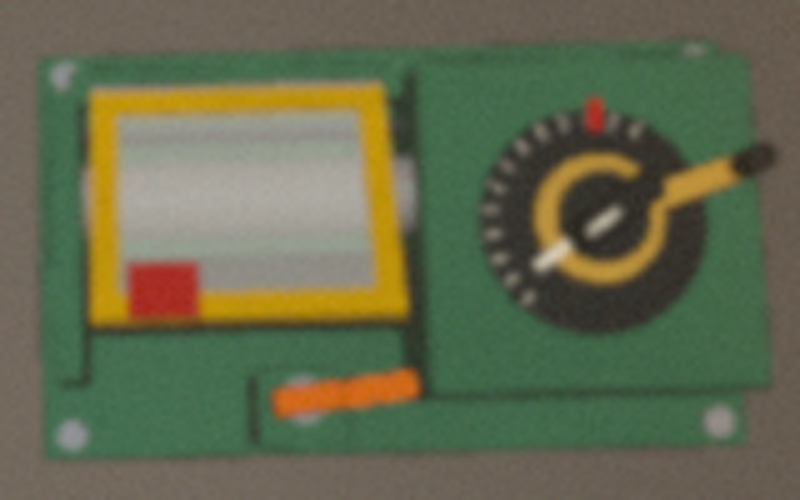

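Emit:
drive_tool(
  deltas=[1,0.41,-1,0.25,-0.18,1,0.41,-1,0.25,-0.18,1,0.41,-1,0.25,-0.18,1,0.41,-1,0.25,-0.18,1,0.41,-1,0.25,-0.18,1,0.41,-1,0.25,-0.18,1,0.41,-1,0.25,-0.18,1,0.41,-1,0.25,-0.18],
)

```text
clock: 1.1
ee_pos: [330.5, 432.5, 256.6]
tcp_rot: [0.808, 3.036, 0.0]
ft_force: [0.2, 0.1, 0.7]
opening: 0.999
grasp_force: 0.0
```

Emit:
drive_tool(
  deltas=[1,0.41,-1,0.25,-0.18,1,0.41,-1,0.25,-0.18,1,0.41,-1,0.25,-0.18,1,0.41,-1,0.25,-0.18,1,0.41,-1,0.25,-0.18,1,0.41,-1,0.25,-0.18,1,0.41,-1,0.25,-0.18,1,0.41,-1,0.25,-0.18],
)

```text
clock: 2.1
ee_pos: [396.1, 272.5, 296.6]
tcp_rot: [0.959, 2.991, 0.0]
ft_force: [-0.8, -0.5, -0.2]
opening: 1.001
grasp_force: 0.0
```

Emit:
drive_tool(
  deltas=[1,0.41,-1,0.25,-0.18,1,0.41,-1,0.25,-0.18,1,0.41,-1,0.25,-0.18,1,0.41,-1,0.25,-0.18,1,0.41,-1,0.25,-0.18,1,0.41,-1,0.25,-0.18,1,0.41,-1,0.25,-0.18,1,0.41,-1,0.25,-0.18],
)

```text
clock: 3.1
ee_pos: [461.7, 112.5, 336.6]
tcp_rot: [1.108, 2.939, 0.0]
ft_force: [-0.9, 0.7, 0.1]
opening: 1.003
grasp_force: 0.0
```

Emit:
drive_tool(
  deltas=[1,0.41,-1,0.25,-0.18,1,0.41,-1,0.25,-0.18,1,0.41,-1,0.25,-0.18,1,0.41,-1,0.25,-0.18,1,0.41,-1,0.25,-0.18,1,0.41,-1,0.25,-0.18,1,0.41,-1,0.25,-0.18,1,0.41,-1,0.25,-0.18],
)

```text
clock: 4.1
ee_pos: [527.3, -47.5, 376.5]
tcp_rot: [1.255, 2.88, -0.0]
ft_force: [0.3, -0.2, 0.6]
opening: 0.998
grasp_force: 0.0
```

Run:
```python
from bench import robot
import cv2,pickle
w=robot.get_image("wrist");pickle.dump(w,open("w1.pkl","wb"));cv2.imwrite("pics/w1.png",w["frame"])
s=robot.sense();print(s["clock"],s["ee_pos"],s["tcp_rot"],s["q"],w["fx"],w["rvec"],w["tvec"])
```

```text
4.15 [528.07477201 -50.66398475 377.22416025] [ 1.25934152e+00  2.87562825e+00 -1.73474115e-03] [-0.38707308  0.19772994  0.47384084  1.66108165 -0.09121393  1.30334002
  0.84807491] 280.9914325459858 [-2.63751406 -1.0367698  -0.170325  ] [-354.00096658 -467.88177373  418.51019303]
```

View pics/w1.png

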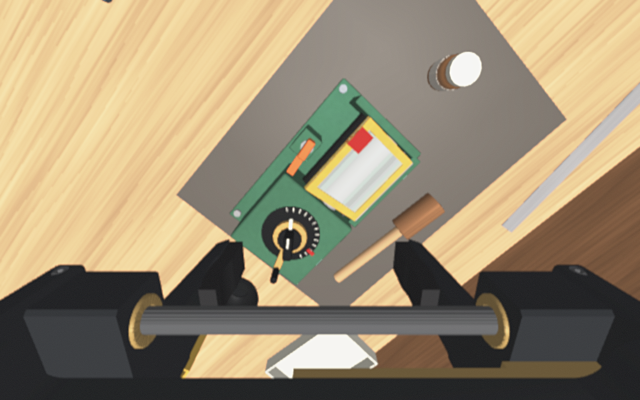

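The wrist view shows the dial centre near (290,238), its pointer toward (291,222), the red marker at (310,251), the pin at (274,278), the red patch at (361,140) and the button fin near (301,155). I'll segment these.

```bash
cat >> h.py <<'E'
def blobs(im,mask,z,nm,amin=4):
    n,l,s,c=cv2.connectedComponentsWithStats(mask.astype(np.uint8))
    for i in range(1,n):
        if s[i,4]>=amin: print(nm,s[i].tolist(),c[i].round(1),ray(im,c[i],z).round(1))
def masks(im):
    h=cv2.cvtColor(im["frame"],cv2.COLOR_BGR2HSV).astype(int);H,S,V=h[...,0],h[...,1],h[...,2]
    return dict(red=((H<5)|(H>174))&(S>150)&(V>80),orange=(H>5)&(H<15)&(S>190)&(V>150),dark=(V<75)&(S<110),white=(V>170)&(S<60),brass=(H>14)&(H<28)&(S>90)&(V>90))
E
python3 - <<'E'
import pickle
from h import *
w=pickle.load(open("w1.pkl","rb"));t=pickle.load(open("im0.pkl","rb"))["top"]
R,_=cv2.Rodrigues(w["rvec"]);print("cam",(-R.T@w["tvec"]).round(1))
for im,roi in((w,(225,70,425,290)),(t,(300,175,452,265))):
    m=masks(im);r=np.zeros((400,640),bool);r[roi[1]:roi[3],roi[0]:roi[2]]=1
    for k,z in(("red",112),("orange",135),("white",130),("dark",112)):blobs(im,m[k]&r,z,k,6 if k!="dark" else 60)
x0,y0=255,185
cv2.imwrite("pics/w1c.png",cv2.resize(w["frame"][115:290,255:385],None,fx=4,fy=3.4 if 0 else 4*0.85,interpolation=cv2.INTER_CUBIC))
E
```

```text
cam [470.   14.3 546.1]
red [348, 128, 24, 25, 302] [359.8 140.1] [550.4  20.1 112. ]
red [306, 249, 8, 6, 23] [309.3 251.7] [ 622.8 -173.4  112. ]
white [339, 84, 9, 9, 66] [342.9  88. ] [479.5  53.5 130. ]
white [318, 131, 84, 81, 3106] [360.1 174.2] [583.8 -15.5 130. ]
white [300, 141, 6, 7, 20] [302.2 144. ] [489.2 -41.5 130. ]
white [310, 149, 4, 4, 6] [311.7 150.3] [505.7 -38.9 130. ]
white [325, 203, 9, 6, 15] [329.2 205.9] [584.8 -84.5 130. ]
white [299, 209, 2, 4, 6] [299.5 210.5] [ 555.7 -122.   130. ]
white [356, 208, 12, 13, 24] [361.5 214. ] [631.8 -59.4 130. ]
white [234, 211, 6, 6, 32] [236.5 213.5] [ 485.7 -194.   130. ]
white [288, 219, 5, 11, 41] [290.3 223.8] [ 560.  -149.2  130. ]
white [286, 239, 3, 10, 27] [287.  243.6] [ 579.5 -179.7  130. ]
dark [292, 97, 76, 89, 739] [332.5 146.5] [526.6 -15.2 112. ]
dark [240, 167, 48, 56, 103] [264.4 193.5] [ 498.3 -144.7  112. ]
dark [262, 207, 57, 54, 1504] [288.  232.2] [ 571.2 -170.7  112. ]
dark [225, 241, 30, 49, 944] [234.7 267.5] [ 547.  -286.9  112. ]
dark [393, 240, 32, 50, 1358] [409.9 264.6] [770.3 -71.4 112. ]
dark [271, 268, 8, 15, 73] [274.4 274.8] [ 608.3 -250.6  112. ]
red [412, 191, 4, 6, 16] [413.4 193.4] [ 621.3 -171.2  112. ]
red [321, 223, 13, 10, 116] [327.  227.2] [546.6  20.1 112. ]
orange [350, 244, 29, 9, 123] [364.1 248.2] [500.5 -58.  135. ]
white [319, 204, 49, 10, 224] [341.9 208.3] [586.  -12.1 130. ]
white [403, 219, 5, 4, 9] [404.7 220.9] [ 558.7 -146.2  130. ]
dark [391, 193, 45, 44, 944] [413.8 215.8] [ 571.6 -170.1  112. ]
dark [344, 216, 38, 34, 130] [373.4 233.2] [533.5 -81.  112. ]
```

Emit:
drive_tool(
  deltas=[1,0.26,-0.5,-0.9,0,1,0.26,-0.5,-0.9,0,1,0.26,-0.5,-0.9,0,1,0.26,-0.5,-0.9,0,1,0.26,-0.5,-0.9,0,1,0.26,-0.5,-0.9,0,1,0.26,-0.5,-0.9,0,1,0.26,-0.5,-0.9,0],
)

```text
clock: 5.15
ee_pos: [568.7, -126.8, 231.0]
tcp_rot: [1.253, 2.881, 0.0]
ft_force: [0.7, 0.5, 0.5]
opening: 1.0
grasp_force: 0.0
```

Emit:
drive_tool(
  deltas=[1,0,0,0,0],
)

```text
clock: 5.28
ee_pos: [567.6, -127.1, 230.6]
tcp_rot: [-1.255, -2.878, 0.002]
ft_force: [-0.2, -0.1, -0.6]
opening: 0.999
grasp_force: 0.0
```

Run:
```python
from bench import robot
from h import *
import pickle
w=robot.get_image("wrist");pickle.dump(w,open("w2.pkl","wb"))
s=robot.sense();print(s["ee_pos"],s["tcp_rot"])
c=proj(w,[575,-170,120])[0].round();print(c)
x0,y0=int(c[0])-80,int(c[1])-60
cv2.imwrite("pics/w2c.png",cv2.resize(w["frame"][y0:y0+120,x0:x0+160],None,fx=5,fy=5,interpolation=cv2.INTER_CUBIC));print(x0,y0)
m=masks(w)
for k,z in(("red",111),("white",168)):blobs(w,m[k],z,k,8)
```

```text
[ 568.09148319 -126.49824201  231.61881015] [-1.25412933e+00 -2.87924866e+00  8.24422067e-04]
[297. 223.]
217 163
red [403, 20, 43, 56, 1193] [424.5  48. ] [547.5  37.4 111. ]
red [322, 244, 12, 10, 61] [326.8 248.6] [ 623.7 -173.6  111. ]
white [372, 0, 12, 9, 88] [377.3   3.2] [494.3  12.9 168. ]
white [346, 30, 135, 155, 9315] [415.3 116. ] [572.  -19.1 168. ]
white [315, 65, 8, 11, 31] [317.9  69.4] [492.5 -46.9 168. ]
white [327, 72, 11, 16, 74] [333.   80.3] [506.1 -44.6 168. ]
white [398, 105, 99, 96, 122] [448.6 150.7] [612.9 -18.5 168. ]
white [347, 161, 24, 23, 239] [357.8 173.5] [571.8 -82.8 168. ]
white [590, 165, 50, 58, 1034] [617.5 196.3] [751.   56.1 168. ]
white [291, 179, 3, 7, 17] [292.1 181.8] [ 535.9 -126.1  168. ]
white [301, 179, 3, 7, 16] [302.2 182. ] [ 542.3 -120.4  168. ]
white [311, 181, 4, 7, 18] [312.3 184.2] [ 550.  -115.9  168. ]
white [319, 187, 5, 6, 15] [321.1 189.3] [ 558.6 -114.1  168. ]
white [216, 190, 9, 10, 72] [220.  194.5] [ 497.6 -177.2  168. ]
white [326, 193, 6, 6, 16] [328.6 195.6] [ 567.3 -113.8  168. ]
white [295, 195, 8, 18, 109] [298.4 203.5] [ 552.9 -137.1  168. ]
white [332, 202, 6, 4, 16] [334.2 203.5] [ 575.8 -115.8  168. ]
white [335, 211, 6, 3, 14] [337.5 212. ] [ 583.5 -119.5  168. ]
white [336, 220, 6, 3, 15] [338.5 221.2] [ 590.3 -125.2  168. ]
white [292, 226, 5, 17, 71] [294.1 234. ] [ 569.5 -161.8  168. ]
white [334, 229, 7, 3, 14] [336.8 229.9] [ 595.1 -132.4  168. ]
white [331, 237, 6, 3, 12] [333.2 238.1] [ 598.4 -140.5  168. ]
white [319, 249, 5, 5, 12] [320.8 250.8] [ 599.  -157.8  168. ]
white [311, 252, 4, 6, 12] [312.3 254.6] [ 595.9 -166.   168. ]
white [362, 340, 15, 15, 15] [369. 347.] [ 714.3 -206.5  168. ]
white [323, 346, 55, 23, 710] [351.6 360.5] [ 714.  -232.3  168. ]
```

View pics/w2c.png

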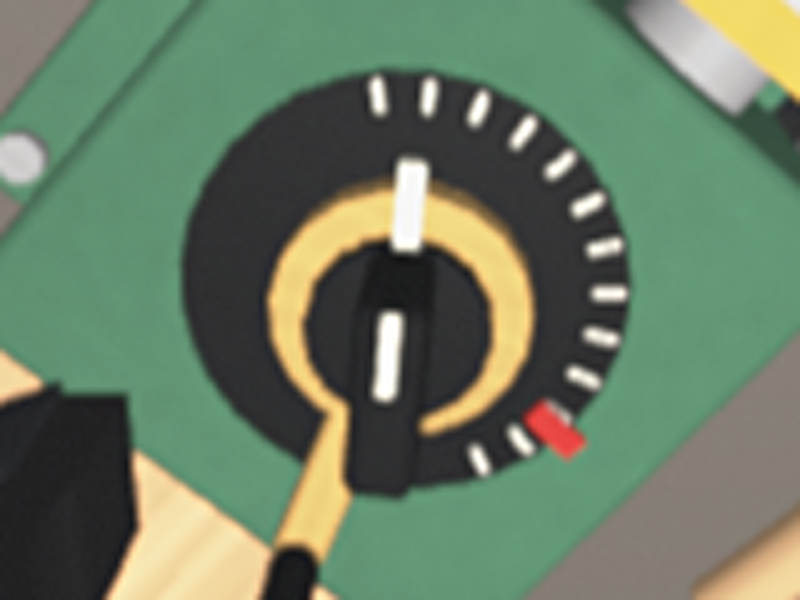

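Dial crop: pointer stripe from crop (410,160) to (407,248), bar-top stripe (391,313)–(386,400), marker (556,430), pin around (293,575). Next, fit the tick circle for the axis.

Run:
```python
from h import *
import pickle
from scipy.optimize import least_squares
w=pickle.load(open("w2.pkl","rb"))
tk=[(292.1,181.8),(302.2,182),(312.3,184.2),(321.1,189.3),(328.6,195.6),(334.2,203.5),(337.5,212),(338.5,221.2),(336.8,229.9),(333.2,238.1),(320.8,250.8),(312.3,254.6)]
P=np.array([ray(w,u,111)[:2] for u in tk])
f=least_squares(lambda p:np.hypot(*(P-p[:2]).T)-p[2],[575,-170,40]);c=f.x[:2];print(f.x,f.fun.round(1))
d=P-c;a=np.degrees(np.arctan2(d[:,1],d[:,0]));print("ticks",a.round(1))
g=lambda u,z:ray(w,(u[0]/5+217-.4,u[1]/5+163-.4),z)[:2]
ang=lambda v:np.degrees(np.arctan2(v[1],v[0])).round(1)
r=ray(w,(326.8,248.6),111)[:2];print("marker",ang(r-c),ang(g((556,430),111)-c),np.hypot(*(r-c)))
print("stripe top",ang(g((391,313),168)-g((386,400),168)),g((388.5,356),168))
for z in(134,138):print("pointer",ang(g((411,160),z)-g((406.5,248),z)),ang(g((411,160),z)-c),np.hypot(*(g((411,160),z)-c)))
h=w["frame"];cv2.imwrite("pics/pin.png",cv2.resize(h[250:330,230:330],None,fx=5,fy=5))
b=masks(w)["dark"].copy();b[:262]=0;b[:,:258]=0;b[:,290:]=0;b[305:]=0
blobs(w,b,160,"pin",20)
```

```text
[ 576.28233674 -170.70791818   45.27538534] [ 0.  -0.1  0.3 -0.3 -0.1  0.   0.1  0.2 -0.1 -0.1  0.1 -0.1]
ticks [139.1 125.4 111.5  97.6  83.9  70.   56.5  42.5  28.9  15.  -12.4 -26.4]
marker -3.6 -2.6 47.55541704338926
stripe top 128.3 [ 569.51616648 -161.48445738]
pointer 128.8 127.4 38.19206736519096
pointer 128.8 127.1 39.47513742452681
pin [267, 273, 13, 24, 208] [273.1 284.6] [ 593.  -221.5  160. ]
```

View pics/pin.png

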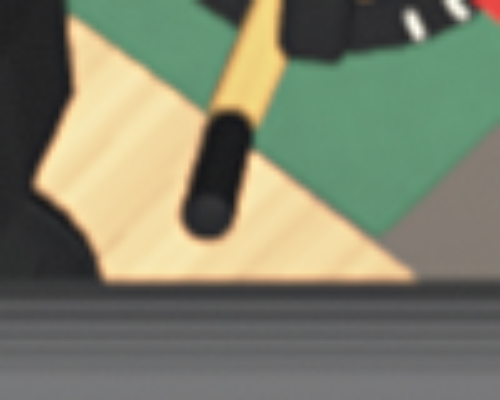

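Pin top is at about crop (209,215), i.e. pixel (271.4,292.6). Dial axis is at (576.3,-170.7), pointer at 128.5°, marker at about -3.1°. Approaching the dial.

Emit:
drive_tool(
  deltas=[0.5,0.13,-0.74,0,-0.37,0.5,0.13,-0.74,0,-0.37,0.5,0.14,-0.745,0,-0.37,0.5,0,0,-0.92,0,0.5,0,0,-0.92,0,0.5,0,0,-0.92,0,0.5,0,0,-0.92,0,0.5,0,0,-0.92,0],
)

```text
clock: 6.32
ee_pos: [576.2, -170.4, 138.7]
tcp_rot: [-1.363, -2.83, 0.0]
ft_force: [0.3, -0.8, -0.1]
opening: 0.502
grasp_force: 0.0
```

Emit:
drive_tool(
  deltas=[0.5,0,0,0,0,0,0,0,0,0,0,0,0,0,0,0,0,0,0,0,0,0,0,0,0,0,0,0,0,0],
  squeeze=20,
)

```text
clock: 7.08
ee_pos: [576.5, -170.9, 140.7]
tcp_rot: [1.364, 2.829, 0.0]
ft_force: [-1.0, -0.6, 4.2]
opening: 0.151
grasp_force: 19.9
```

Emit:
drive_tool(
  deltas=[0,0,0,0,-1,0,0,0,0,-1,0,0,0,0,-1,0,0,0,0,-1,0,0,0,0,-1,0,0,0,0,-1,0,0,0,0,-1,0,0,0,0,-1],
)

```text
clock: 8.07
ee_pos: [576.3, -171.0, 140.7]
tcp_rot: [2.094, 2.342, -0.0]
ft_force: [-3.1, -0.5, 5.3]
opening: 0.153
grasp_force: 19.9
```

Emit:
drive_tool(
  deltas=[0,0,0,0,-1,0,0,0,0,-1,0,0,0,0,-1,0,0,0,0,-1,0,0,0,0,-1,0,0,0,0,-1,0,0,0,0,-1,0,0,0,0,-1],
)

```text
clock: 9.07
ee_pos: [576.0, -171.0, 140.7]
tcp_rot: [-2.658, -1.674, 0.001]
ft_force: [-3.2, 1.2, 7.2]
opening: 0.153
grasp_force: 19.9
```

Run:
```python
from bench import robot
from h import *
s=robot.sense();print({k:np.round(s[k],2) for k in("clock","q","ft_force","ft_torque","ee_pos","tcp_rot","opening")})
```

```text
{'clock': np.float64(9.07), 'q': array([-0.3 ,  0.65,  0.73,  1.77, -0.53,  0.93,  0.21]), 'ft_force': array([-3.16,  1.25,  7.18]), 'ft_torque': array([-0.09,  0.74,  0.08]), 'ee_pos': array([ 576.04, -171.01,  140.73]), 'tcp_rot': array([-2.66, -1.67,  0.  ]), 'opening': np.float64(0.15)}
```

Emit:
drive_tool(
  deltas=[0,0,0,0,-1,0,0,0,0,-1,0,0,0,0,-1,0,0,0,0,-1,0,0,0,0,-1,0,0,0,0,-1,0,0,0,0,-1,0,0,0,0,-1],
)

```text
clock: 10.07
ee_pos: [575.9, -170.8, 140.7]
tcp_rot: [-3.016, -0.877, 0.001]
ft_force: [-3.5, 0.9, 7.2]
opening: 0.155
grasp_force: 19.9
```

Emit:
drive_tool(
  deltas=[0,0,0,0,-1,0,0,0,0,-1,0,0,0,0,-1,0,0,0,0,-1,0,0,0,0,-1,0,0,0,0,-1,0,0,0,0,-1,0,0,0,0,-1],
)

```text
clock: 11.08
ee_pos: [575.8, -170.6, 140.7]
tcp_rot: [-3.141, -0.012, 0.002]
ft_force: [-3.9, 0.1, 8.2]
opening: 0.155
grasp_force: 19.9
```

Emit:
drive_tool(
  deltas=[0,0,0,0,-0.9,0,0,0,0,0,0,0,0,0,0],
)

```text
clock: 11.45
ee_pos: [575.8, -170.6, 140.7]
tcp_rot: [-3.14, 0.084, 0.002]
ft_force: [-4.1, 1.5, 7.4]
opening: 0.157
grasp_force: 19.9
```

Run:
```python
from bench import robot
from h import *
s=robot.sense();print({k:np.round(s[k],2) for k in("clock","q","ft_force","ft_torque","ee_pos","tcp_rot","opening")})
import pickle
w=pickle.load(open("w2.pkl","rb"));p=ray(w,(271.4,292.6),160)[:2];d=p-[576.3,-170.7];print("pin",p,np.hypot(*d),np.degrees(np.arctan2(d[1],d[0])))
```

```text
{'clock': np.float64(11.45), 'q': array([-0.45,  0.78,  1.01,  1.78, -0.77,  1.04, -0.77]), 'ft_force': array([-4.08,  1.53,  7.44]), 'ft_torque': array([0.24, 0.99, 0.  ]), 'ee_pos': array([ 575.8 , -170.61,  140.7 ]), 'tcp_rot': array([-3.14,  0.08,  0.  ]), 'opening': np.float64(0.16)}
pin [ 597.84170792 -229.92951442] 63.025237477259914 -70.0137300590955
```

Emit:
drive_tool(
  deltas=[0.35,0,0,0,0,0.35,0,0,0,0,0.35,0,0,0.9,0,0.35,0,0,0.9,0,0.35,0,0,0.9,0,0.35,0,0,0.9,0,0.35,0,0,0.9,0,0.35,0,0,0,1],
)

```text
clock: 12.45
ee_pos: [577.1, -171.2, 232.3]
tcp_rot: [3.141, 0.028, 0.004]
ft_force: [1.1, -0.2, -0.3]
opening: 0.349
grasp_force: 0.0
```

Emit:
drive_tool(
  deltas=[0.5,0.14,-0.38,0,1,0.5,0.14,-0.38,0,1,0.5,0.14,-0.38,0,1,0.5,0.14,-0.38,0,1,0.5,0.14,-0.38,0,1,0.5,0.14,-0.38,0,1,0.5,0.14,-0.38,0,1,0.5,0.14,-0.38,0,1],
)

```text
clock: 13.45
ee_pos: [598.8, -231.8, 230.9]
tcp_rot: [3.012, 0.894, -0.0]
ft_force: [-0.7, -0.4, -0.5]
opening: 0.503
grasp_force: 0.0
```

Emit:
drive_tool(
  deltas=[0.5,0,0,0,1,0.5,0,0,0,1,0.5,0,0,0,1,0.5,0,0,0,1,0.5,0,0,0,1,0.5,0,0,0,1,0.5,0,0,0,1,0.5,0,0,0,1],
)

```text
clock: 14.45
ee_pos: [598.6, -231.7, 230.9]
tcp_rot: [2.649, 1.689, -0.0]
ft_force: [0.2, -0.7, 0.2]
opening: 0.503
grasp_force: 0.0
```

Emit:
drive_tool(
  deltas=[0.5,0,0,0,1,0.5,0,0,0,1,0.5,0,0,0,1,0.5,0,0,0,1,0.5,0,0,0,1,0.5,0,0,0,1,0.5,0,0,0,1,0.5,0,0,0,1],
)

```text
clock: 15.45
ee_pos: [598.6, -231.8, 230.9]
tcp_rot: [2.081, 2.353, -0.001]
ft_force: [-0.6, -1.0, -0.0]
opening: 0.501
grasp_force: 0.0
```

Emit:
drive_tool(
  deltas=[0.5,0,0,0,1,0.5,0,0,0,1,0.5,0,0,0,1,0.5,0,0,0,0.25,0.5,0,0,0,0],
)

```text
clock: 16.08
ee_pos: [598.7, -231.6, 230.6]
tcp_rot: [1.805, 2.571, -0.0]
ft_force: [-0.2, -0.2, -0.6]
opening: 0.5
grasp_force: 0.0
```

Run:
```python
from bench import robot
from h import *
import pickle
w=robot.get_image("wrist");pickle.dump(w,open("w3.pkl","wb"))
s=robot.sense();print(s["ee_pos"],s["tcp_rot"],s["q"].round(2))
c=proj(w,[[576.3,-170.7,111],[598.5,-231.8,160],[576.3,-170.7,168]]).round(1);print(c)
c=c[0];x0,y0=max(0,int(c[0])-80),max(0,int(c[1])-60)
cv2.imwrite("pics/w3c.png",cv2.resize(w["frame"][y0:y0+120,x0:x0+160],None,fx=5,fy=5,interpolation=cv2.INTER_CUBIC));print(x0,y0)
r=np.zeros((400,640),bool);r[y0:y0+120,x0:x0+160]=1
m=masks(w)
for k,z in(("red",111),("white",111)):blobs(w,m[k]&r,z,k,6)
```

```text
[ 598.72097265 -231.54859791  230.44214934] [ 1.80497177e+00  2.57114192e+00 -1.21864143e-04] [-0.1   0.57  0.6   1.57 -0.34  1.11  0.92]
[[318.3 125.5]
 [318.5 203.3]
 [318.3 130.4]]
238 65
red [356, 138, 13, 10, 71] [361.9 143.2] [ 623.9 -172.   111. ]
white [316, 71, 3, 9, 25] [316.9  75. ] [ 559.4 -127.7  111. ]
white [304, 73, 4, 9, 24] [305.4  76.8] [ 549.6 -132.9  111. ]
white [327, 72, 4, 9, 26] [328.2  75.9] [ 569.7 -124.8  111. ]
white [337, 76, 5, 9, 26] [338.9  80.2] [ 580.5 -124.8  111. ]
white [292, 78, 6, 8, 25] [294.8  81.4] [ 541.4 -140.1  111. ]
white [346, 83, 6, 8, 24] [348.5  86.7] [ 591.2 -127.1  111. ]
white [353, 93, 7, 6, 24] [356.   95.5] [ 601. -132.  111.]
white [358, 104, 7, 5, 23] [361. 106.] [ 609.2 -139.2  111. ]
white [360, 116, 8, 3, 22] [363.5 117. ] [ 615.5 -147.9  111. ]
white [360, 127, 8, 4, 23] [363.3 128.3] [ 619.6 -158.   111. ]
white [321, 129, 35, 17, 211] [338.9 137.1] [ 599.7 -174.4  111. ]
white [353, 147, 6, 5, 20] [355.5 149. ] [ 620.  -179.7  111. ]
white [346, 155, 6, 6, 19] [348.6 157.2] [ 616.4 -189.9  111. ]
```

View pics/w3c.png

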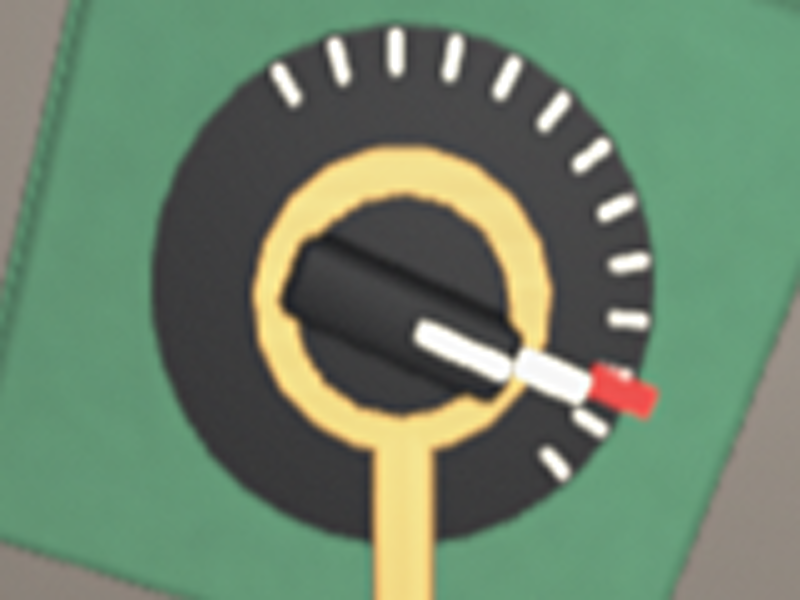

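The dial crop shows the pointer (crop (520,360)–(590,390)) running into the red marker (590–655,365–415). I'll measure the remaining angle.

Run:
```python
from h import *
import pickle
from scipy.optimize import least_squares
w=pickle.load(open("w3.pkl","rb"))
tk=[(316.9,75),(305.4,76.8),(328.2,75.9),(338.9,80.2),(294.8,81.4),(348.5,86.7),(356,95.5),(361,106),(363.5,117),(363.3,128.3),(355.5,149),(348.6,157.2)]
P=np.array([ray(w,u,111)[:2] for u in tk])
f=least_squares(lambda p:np.hypot(*(P-p[:2]).T)-p[2],[575,-170,45]);c=f.x[:2];print(f.x)
ang=lambda v:np.degrees(np.arctan2(v[1],v[0])).round(1)
print("ticks",[ang(p-c) for p in P])
F=cv2.resize(w["frame"],None,fx=8,fy=8,interpolation=cv2.INTER_CUBIC);m=masks(dict(frame=F))
for k,lim,z in(("red",50,111),("white",35,136)):
    v,u=np.nonzero(m[k]);pix=np.c_[(u+.5)/8-.5,(v+.5)/8-.5]
    sel=(abs(pix[:,0]-345)<30)&(abs(pix[:,1]-138)<22);pix=pix[sel]
    X=np.array([ray(w,p,z)[:2] for p in pix[::3]]);r=np.hypot(*(X-c).T)
    if k=="red":X=X[(r<60)];print("red",ang(X.mean(0)-c),np.hypot(*(X.mean(0)-c)))
    else:
        for zz,lo,hi in((136,23,40),(168,4,23)):
            X=np.array([ray(w,p,zz)[:2] for p in pix[::3]]);r=np.hypot(*(X-c).T);Y=X[(r>lo)&(r<hi)]
            e=np.linalg.svd(Y-Y.mean(0),full_matrices=0)[2][0];e*=np.sign(e[0]);print("ptr",zz,len(Y),Y.mean(0),ang(e),ang(Y.mean(0)-c))
```

```text
[ 575.80921732 -169.81068411   45.33140748]
ticks [np.float64(111.4), np.float64(125.3), np.float64(97.8), np.float64(84.0), np.float64(139.1), np.float64(70.1), np.float64(56.4), np.float64(42.5), np.float64(28.9), np.float64(15.1), np.float64(-12.6), np.float64(-26.3)]
red -2.6 47.979478607148806
ptr 136 2857 [ 607.12861141 -171.44719435] -89.9 -3.0
ptr 168 2740 [ 589.49358684 -170.3628876 ] 3.0 -2.3
```

Emit:
drive_tool(
  deltas=[0.5,0,0,-1,0,0.5,0,0,-1,0,0.5,0,0,-1,0,0.5,0,0,-1,0,0.5,0,0,-1,0,0.5,0,0,0,0],
)

```text
clock: 16.88
ee_pos: [597.6, -231.0, 128.2]
tcp_rot: [-1.802, -2.57, 0.002]
ft_force: [-0.4, -0.0, 0.1]
opening: 0.499
grasp_force: 0.0
```

Emit:
drive_tool(
  deltas=[0,0,0,0,0,0,0,0,0,0,0,0,0,0,0,0,0,0,0,0,0,0,0,0,0],
  squeeze=25,
)

```text
clock: 17.5
ee_pos: [599.0, -231.7, 130.6]
tcp_rot: [1.803, 2.572, 0.0]
ft_force: [-0.6, -0.4, 1.0]
opening: 0.118
grasp_force: 25.0
```

Run:
```python
import numpy as np
# arc rows about the dial axis: 4 deg per row from -70 deg
r,a=65,np.radians(-70-4*np.arange(22));d=np.diff(np.c_[np.cos(a),np.sin(a)],axis=0)*r/20
print(d.round(3).tolist())
```

```text
[[-0.216, -0.07], [-0.22, -0.055], [-0.223, -0.039], [-0.226, -0.024], [-0.227, -0.008], [-0.227, 0.008], [-0.226, 0.024], [-0.223, 0.039], [-0.22, 0.055], [-0.216, 0.07], [-0.21, 0.085], [-0.204, 0.099], [-0.196, 0.113], [-0.188, 0.127], [-0.179, 0.14], [-0.169, 0.152], [-0.158, 0.163], [-0.146, 0.174], [-0.133, 0.184], [-0.12, 0.192], [-0.106, 0.2]]
```

Emit:
drive_tool(
  deltas=[0,-0.216,-0.07,0,-1,0,-0.22,-0.055,0,-1,0,-0.223,-0.039,0,-1,0,-0.226,-0.024,0,-1,0,-0.227,-0.008,0,-1,0,-0.227,0.008,0,-1,0,-0.226,0.024,0,-1],
)

```text
clock: 18.38
ee_pos: [567.8, -235.2, 130.7]
tcp_rot: [2.374, 2.056, 0.001]
ft_force: [0.6, -0.3, 1.4]
opening: 0.12
grasp_force: 25.0
```

Emit:
drive_tool(
  deltas=[0,-0.223,0.039,0,-1,0,-0.22,0.055,0,-1,0,-0.216,0.07,0,-1],
)

```text
clock: 18.75
ee_pos: [554.5, -232.1, 130.6]
tcp_rot: [2.576, 1.796, 0.0]
ft_force: [0.6, -1.0, 0.7]
opening: 0.116
grasp_force: 25.0
```

Emit:
drive_tool(
  deltas=[0,-0.21,0.085,0,-1,0,-0.204,0.099,0,-1],
)

```text
clock: 19.0
ee_pos: [546.1, -228.5, 130.6]
tcp_rot: [2.695, 1.612, 0.0]
ft_force: [0.5, -1.2, 2.1]
opening: 0.116
grasp_force: 25.0
```

Run:
```python
from bench import robot
print(robot.sense()["q"].round(2))
```

```text
[-0.21  0.66  0.76  1.8  -0.57  0.91  0.31]
```

Emit:
drive_tool(
  deltas=[0,-0.196,0.113,0,-1],
)

```text
clock: 19.12
ee_pos: [542.1, -226.2, 130.6]
tcp_rot: [2.75, 1.517, 0.0]
ft_force: [-0.5, -1.3, 1.4]
opening: 0.119
grasp_force: 25.0
```

Emit:
drive_tool(
  deltas=[0,-0.188,0.127,0,-1],
)

```text
clock: 19.25
ee_pos: [538.5, -223.9, 130.7]
tcp_rot: [2.8, 1.42, 0.001]
ft_force: [3.3, -2.9, 0.4]
opening: 0.118
grasp_force: 25.0
```

Emit:
drive_tool(
  deltas=[0,-0.179,0.14,0,-1],
)

```text
clock: 19.38
ee_pos: [536.6, -222.0, 131.2]
tcp_rot: [2.845, 1.32, 0.004]
ft_force: [4.7, -5.0, -1.5]
opening: 0.123
grasp_force: 25.0
```

Emit:
drive_tool(
  deltas=[0,-0.169,0.152,0,-1],
)

```text
clock: 19.5
ee_pos: [533.2, -219.2, 131.2]
tcp_rot: [2.889, 1.22, 0.004]
ft_force: [4.8, -5.4, -1.7]
opening: 0.12
grasp_force: 25.0
```

Emit:
drive_tool(
  deltas=[0,-0.158,0.163,0,-1],
  squeeze=40,
)

```text
clock: 19.62
ee_pos: [529.9, -216.1, 131.2]
tcp_rot: [2.93, 1.118, 0.004]
ft_force: [4.1, -5.5, -1.2]
opening: 0.112
grasp_force: 40.0
```

Emit:
drive_tool(
  deltas=[0,-0.146,0.174,0,-1],
)

```text
clock: 19.75
ee_pos: [526.8, -212.7, 131.2]
tcp_rot: [2.967, 1.015, 0.004]
ft_force: [3.4, -5.8, -2.6]
opening: 0.105
grasp_force: 40.0
```

Emit:
drive_tool(
  deltas=[0,-0.133,0.184,0,-1],
)

```text
clock: 19.88
ee_pos: [524.0, -209.2, 131.1]
tcp_rot: [3.001, 0.911, 0.003]
ft_force: [3.5, -6.0, -1.3]
opening: 0.109
grasp_force: 40.0
```

Emit:
drive_tool(
  deltas=[0,-0.06,0.096,0,-0.5],
)

```text
clock: 20.0
ee_pos: [522.6, -207.3, 131.1]
tcp_rot: [3.016, 0.859, 0.003]
ft_force: [4.3, -8.0, -1.1]
opening: 0.11
grasp_force: 40.0
```

Emit:
drive_tool(
  deltas=[0,-0.056,0.098,0,-0.5],
)

```text
clock: 20.12
ee_pos: [522.4, -206.5, 131.4]
tcp_rot: [3.028, 0.806, 0.005]
ft_force: [6.6, -9.9, -2.5]
opening: 0.105
grasp_force: 40.0
```

Emit:
drive_tool(
  deltas=[0,-0.054,0.1,0,-0.5],
)

```text
clock: 20.25
ee_pos: [522.1, -205.8, 131.8]
tcp_rot: [3.039, 0.752, 0.007]
ft_force: [8.6, -13.3, -5.9]
opening: 0.109
grasp_force: 40.0
```

Emit:
drive_tool(
  deltas=[0,-0.05,0.1,0,-0.5],
)

```text
clock: 20.38
ee_pos: [522.1, -205.0, 132.2]
tcp_rot: [3.049, 0.698, 0.01]
ft_force: [11.9, -16.8, -8.1]
opening: 0.108
grasp_force: 40.0
```

Emit:
drive_tool(
  deltas=[0,0.1,-0.2,0,0,0.5,0,0,0,0,0.5,0,0,0,0,0.5,0,0,1,0,0.5,0,0,1,0,0.5,0,0,1,0,0.5,0,0,1,0,0.5,0,0,1,0],
)

```text
clock: 21.38
ee_pos: [520.2, -202.8, 231.8]
tcp_rot: [3.061, 0.705, 0.001]
ft_force: [0.3, -0.3, -0.1]
opening: 0.499
grasp_force: 0.0
```

Emit:
drive_tool(
  deltas=[0.5,0.05,0.32,0,1,0.5,0.05,0.32,0,1,0.5,0.05,0.32,0,1,0.5,0.05,0.32,0,1,0.5,0.05,0.32,0,1,0.5,0.05,0.32,0,1,0.5,0.05,0.32,0,1,0.5,0.05,0.32,0,1],
)

```text
clock: 22.38
ee_pos: [528.2, -151.6, 231.0]
tcp_rot: [2.747, 1.524, 0.0]
ft_force: [1.0, 0.5, -1.0]
opening: 0.498
grasp_force: 0.0
```

Emit:
drive_tool(
  deltas=[0.5,0.05,0.32,0,1,0.5,0.05,0.32,0,1,0.5,0.05,0.32,0,1,0.5,0.05,0.32,0,1,0.5,0.05,0.32,0,1,0.5,0.05,0.32,0,1,0.5,0.05,0.32,0,1,0.5,0.05,0.32,0,1],
)

```text
clock: 23.38
ee_pos: [536.2, -100.4, 231.0]
tcp_rot: [2.22, 2.222, -0.0]
ft_force: [0.3, -0.1, -0.1]
opening: 0.502
grasp_force: 0.0
```

Emit:
drive_tool(
  deltas=[0.5,0.05,0.32,0,1,0.5,0.05,0.32,0,1,0.5,0,0,0,0.5,0,0,0,0,0],
)

```text
clock: 23.88
ee_pos: [538.2, -88.1, 230.6]
tcp_rot: [2.022, 2.404, -0.0]
ft_force: [-1.3, -0.1, 0.3]
opening: 0.408
grasp_force: 0.0
```

Run:
```python
from bench import robot
from h import *
import pickle
w=robot.get_image("wrist");pickle.dump(w,open("w4.pkl","wb"));cv2.imwrite("pics/w4.png",w["frame"])
s=robot.sense();print(s["ee_pos"],s["tcp_rot"],s["q"].round(2),s["ft_force"])
m=masks(w)
for k,z in(("red",135),("orange",130)):blobs(w,m[k],z,k,20)
w1=pickle.load(open("w1.pkl","rb"));t=pickle.load(open("im0.pkl","rb"))["top"]
A=ray(w,(0,0),0)
n,l,st,c=cv2.connectedComponentsWithStats(m["red"].astype(np.uint8));i=1+st[1:,4].argmax();u=c[i]
for z in range(110,170,5):print(z,ray(w,u,z).round(1)[:2],ray(t,(327,227.2),z).round(1)[:2],ray(w1,(359.8,140.1),z).round(1)[:2])
```

```text
[538.14624863 -88.12090215 230.50756145] [ 2.02255179e+00  2.40356644e+00 -5.58659677e-05] [-0.49  0.41  0.74  1.84 -0.33  1.02  0.56] [-0.86543577 -0.360427    0.37895006]
red [331, 54, 33, 45, 1100] [346.5  75.8] [543.2  22.6 135. ]
110 [545.1  25.2] [546.8  20.2] [550.8  20.1]
115 [544.7  24.7] [546.4  20.2] [549.8  20. ]
120 [544.3  24.2] [546.   20.2] [548.9  20. ]
125 [543.9  23.7] [545.6  20.2] [548.   19.9]
130 [543.6  23.1] [545.2  20.2] [547.1  19.8]
135 [543.2  22.6] [544.9  20.2] [546.1  19.8]
140 [542.8  22.1] [544.5  20.2] [545.2  19.7]
145 [542.4  21.6] [544.1  20.2] [544.3  19.6]
150 [542.1  21. ] [543.7  20.2] [543.4  19.6]
155 [541.7  20.5] [543.3  20.2] [542.4  19.5]
160 [541.3  20. ] [543.   20.2] [541.5  19.4]
165 [540.9  19.5] [542.6  20.2] [540.6  19.4]
```

View pics/w4.png

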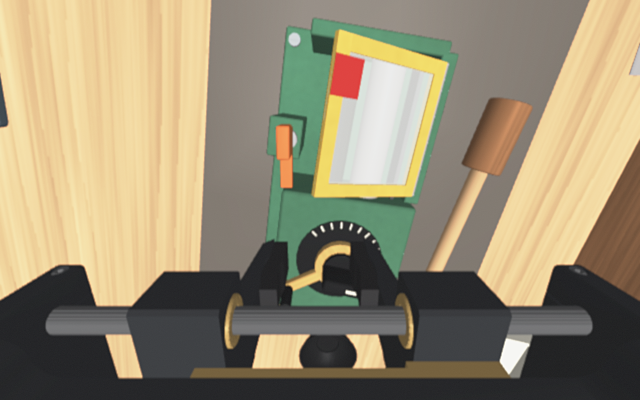

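The wrist view shows the red patch at (346,76), the orange fin at about (284,142) with its arm reaching to (287,188), and the ring pin now lower left, tucked at (290,287). Pressing the guard next.

Emit:
drive_tool(
  deltas=[0,0.06,0.9,0,0,0,0.06,0.9,0,0,0,0.06,0.9,0,0,0,0.06,0.9,0,0,0,0.06,0.9,0,0,0,0.06,0.9,0,0,0,0,0,-0.9,0,0,0,0,-0.9,0],
)

```text
clock: 24.92
ee_pos: [544.9, 19.7, 192.7]
tcp_rot: [-2.022, -2.405, 0.001]
ft_force: [-0.1, -0.7, -0.5]
opening: 0.005
grasp_force: 0.0
```

Emit:
drive_tool(
  deltas=[0,0,0,-1,0,0,0,0,-0.6,0,0,-0.05,0,-0.5,0,0,-0.07,0,-0.5,0,0,-0.07,0,-0.5,0],
)

```text
clock: 25.55
ee_pos: [541.8, 20.2, 132.0]
tcp_rot: [2.021, 2.405, 0.001]
ft_force: [-0.6, 0.1, 2.6]
opening: 0.005
grasp_force: 1.0
```

Run:
```python
from h import *
import pickle
w=pickle.load(open("w4.pkl","rb"))
h=cv2.cvtColor(w["frame"],cv2.COLOR_BGR2HSV)[120:192,270:296]
m=((h[...,0]>4)&(h[...,0]<15)&(h[...,1]>140)&(h[...,2]>120))
for v in range(0,72,3):
    u=np.nonzero(m[v])[0]
    if len(u):print(v+120,270+u.min(),270+u.max(),w["frame"][v+120,int(270+u.mean())].tolist())
for u,z in(((284,126),150),((285,159),150),((284.5,142),150),((287,187),126),((287,160),126)):print(u,z,ray(w,u,z).round(1))
```

```text
126 277 290 [70, 123, 228]
129 276 291 [91, 156, 244]
132 276 291 [91, 156, 244]
135 276 291 [91, 155, 244]
138 276 291 [90, 155, 244]
141 276 291 [91, 156, 244]
144 277 291 [90, 156, 244]
147 277 291 [91, 156, 244]
150 277 291 [90, 155, 244]
153 277 291 [90, 154, 243]
156 277 291 [89, 154, 244]
159 279 292 [77, 132, 231]
162 280 292 [89, 153, 243]
165 280 292 [88, 152, 243]
168 280 292 [88, 151, 243]
171 281 292 [87, 151, 243]
174 281 292 [87, 150, 243]
177 281 292 [86, 150, 243]
180 281 292 [87, 151, 243]
183 281 292 [87, 150, 243]
186 281 292 [85, 148, 249]
(284, 126) 150 [497.  -27.2 150. ]
(285, 159) 150 [501.7 -55.4 150. ]
(284.5, 142) 150 [499.2 -40.6 150. ]
(287, 187) 126 [505.4 -88.3 126. ]
(287, 160) 126 [501.7 -60.9 126. ]
```

Emit:
drive_tool(
  deltas=[0,-0.05,0,-0.5,0,0,-0.02,0,-0.25,0],
)

```text
clock: 25.8
ee_pos: [539.8, 20.4, 116.6]
tcp_rot: [-2.02, -2.405, 0.001]
ft_force: [-1.3, 0.8, 2.3]
opening: 0.006
grasp_force: 0.9
```

Emit:
drive_tool(
  deltas=[0,0,0,-0.15,0,0,0,0,-0.15,0],
)

```text
clock: 26.05
ee_pos: [540.4, 20.3, 111.2]
tcp_rot: [2.021, 2.405, 0.0]
ft_force: [-0.2, -0.1, 2.1]
opening: 0.009
grasp_force: 0.9
```

Emit:
drive_tool(
  deltas=[0,0,0,-0.1,0],
)

```text
clock: 26.18
ee_pos: [540.3, 20.4, 109.2]
tcp_rot: [2.021, 2.405, 0.0]
ft_force: [0.0, 0.6, 1.9]
opening: 0.008
grasp_force: 0.9
```

Emit:
drive_tool(
  deltas=[0,0,0,-0.1,0,0,0,0,0,0],
)

```text
clock: 26.42
ee_pos: [540.2, 20.3, 107.1]
tcp_rot: [2.021, 2.405, -0.0]
ft_force: [0.4, -0.2, 1.0]
opening: 0.005
grasp_force: 0.1
```

Run:
```python
from bench import robot
from h import *
import pickle
w=robot.get_image("wrist");pickle.dump(w,open("w5.pkl","wb"));cv2.imwrite("pics/w5.png",w["frame"])
s=robot.sense();print(s["ee_pos"],s["ft_force"])
```

```text
[540.26713748  20.35062569 107.15185823] [-0.43770731  0.04464148  0.13353102]
```

View pics/w5.png

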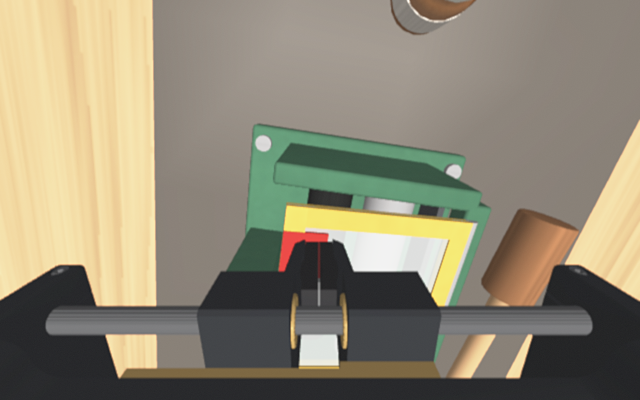

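Fingers sit on the patch's inner edge (patch at about (283–328,232–270)). The guard's +y corners are at about (287,206) (free) and (475,222) (hinge). I'll check the guard's angle from these.

Run:
```python
from h import *
import pickle
w=pickle.load(open("w5.pkl","rb"));w4=pickle.load(open("w4.pkl","rb"))
for z in(102,106,110,113,116,120,125):
    a=ray(w,(287,206),z);b=ray(w,(475,222),z);print(z,a.round(1),b.round(1),np.hypot(*(a-b)[:2]).round(1))
for z in(113,116):print("w4 hinge corners",ray(w4,(447,66),z).round(1),ray(w4,(414,197),z).round(1), "free",ray(w4,(338,31),160).round(1),ray(w4,(314,196),160).round(1))
print("deck edges w5: casting block corner",[ray(w,u,110).round(1).tolist() for u in((279,143),(481,192))], "table bolts",[ray(w,u,10).round(1).tolist() for u in((263,143),(453,171))])
```

```text
102 [515.8  37.4 102. ] [642.2  47.8 102. ] 126.9
106 [516.   38.9 106. ] [639.5  49.1 106. ] 124.0
110 [516.2  40.4 110. ] [636.8  50.3 110. ] 121.1
113 [516.4  41.5 113. ] [634.8  51.3 113. ] 118.9
116 [516.5  42.6 116. ] [632.8  52.3 116. ] 116.7
120 [516.7  44.1 120. ] [630.2  53.5 120. ] 113.8
125 [517.  46. 125.] [626.8  55.1 125. ] 110.2
w4 hinge corners [635.2  49.2 113. ] [640.6 -79.9 113. ] free [528.8  49.2 160. ] [532.7 -82.1 160. ]
w4 hinge corners [634.   48.6 116. ] [639.4 -79.1 116. ] free [528.8  49.2 160. ] [532.7 -82.1 160. ]
deck edges w5: casting block corner [[506.2, 78.5, 110.0], [633.5, 70.2, 110.0]] table bolts [[479.9, 61.1, 10.0], [664.1, 66.1, 10.0]]
```

Run:
```python
from h import *
import pickle
w=pickle.load(open("w5.pkl","rb"))
yaw=np.radians(1.6);X=np.array([np.cos(yaw),np.sin(yaw),0]);Y=np.array([-np.sin(yaw),np.cos(yaw),0])
H=np.array([634,49,116.])
for th in(-.08,0,.05,.1,.15,.2):
    a=H-115*np.cos(th)*X+[0,0,115*np.sin(th)];p=proj(w,[a,H,a-26*np.cos(th)*0-Y*26]);print(th,p.round(1).tolist(),"diff",(p[1]-p[0]).round(1))
print("tcp",proj(w,[540.2,20.3,107.1]).round(1))
f=w["frame"];
cv2.imwrite("pics/w5c.png",cv2.resize(f[190:300,270:490],None,fx=3.6,fy=3.6,interpolation=cv2.INTER_CUBIC))
```

```text
-0.08 [[293.7, 197.2], [475.0, 227.0], [289.2, 234.0]] diff [181.3  29.8]
0 [[291.8, 201.8], [475.0, 227.0], [287.1, 240.2]] diff [183.1  25.2]
0.05 [[291.2, 205.1], [475.0, 227.0], [286.4, 244.5]] diff [183.8  22. ]
0.1 [[291.0, 208.6], [475.0, 227.0], [286.1, 249.1]] diff [183.9  18.4]
0.15 [[291.4, 212.4], [475.0, 227.0], [286.2, 254.0]] diff [183.6  14.6]
0.2 [[292.3, 216.5], [475.0, 227.0], [286.9, 259.4]] diff [182.7  10.5]
tcp [[319.  238.2]]
```

View pics/w5c.png

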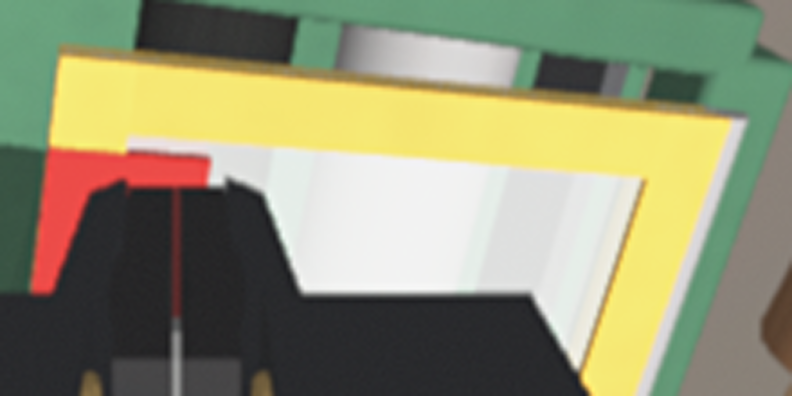

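The crop puts the free corner at about (286.7,203.9) and the hinge corner at (474.2,222.5). That suggests the guard is still open by about 0.1 rad. I'll lift off and measure it numerically.

Emit:
drive_tool(
  deltas=[0,0,0,1,0,0,0,0,1,0,0,0,0,1,0,0,0,-0.9,1,0,0,0,-0.9,1,0,0,0,-0.9,1,0,0,0,-0.9,0,0],
)

```text
clock: 27.35
ee_pos: [541.2, -52.4, 228.3]
tcp_rot: [2.019, 2.404, 0.003]
ft_force: [-0.7, 1.0, -0.0]
opening: 0.007
grasp_force: 0.0
```

Emit:
drive_tool(
  deltas=[0,0,0,0,0],
)

```text
clock: 27.48
ee_pos: [539.7, -53.1, 226.6]
tcp_rot: [-2.024, -2.403, 0.001]
ft_force: [1.2, -0.2, -0.5]
opening: 0.005
grasp_force: 0.0
```

```bash
cat > g.py <<'E'
from h import *
from scipy.optimize import minimize
def corners(im):
    h=cv2.cvtColor(im["frame"],cv2.COLOR_BGR2HSV).astype(int)
    m=(((h[...,0]>19)&(h[...,0]<33)&(h[...,1]>120)&(h[...,2]>150))|masks(im)["red"]).astype(np.uint8)
    m[270:]=0
    n,l,s,c=cv2.connectedComponentsWithStats(cv2.morphologyEx(m,cv2.MORPH_CLOSE,np.ones((3,3))))
    i=1+s[1:,4].argmax();hull=cv2.convexHull(np.argwhere(l==i)[:,::-1].astype(np.int32))
    for e in range(3,30):
        q=cv2.approxPolyDP(hull,e,True)
        if len(q)<=4:break
    return q.reshape(-1,2),s[i]
def fit(im,q):
    # unknown: theta, hinge centre x,y, yaw ; hinge top z 116 fixed
    from scipy.optimize import least_squares
    def model(p):
        th,x,y,yw=p;X=np.array([np.cos(yw),np.sin(yw),0]);Y=np.array([-np.sin(yw),np.cos(yw),0]);H=np.array([x,y,116.])
        F=H-115*np.cos(th)*X+[0,0,115*np.sin(th)]
        return proj(im,[F+65*Y,H+65*Y,H-65*Y,F-65*Y])
    def order(q):
        P=model([.2,636,-15,.025]);return np.array([q[np.argmin(np.hypot(*(q-p).T))] for p in P],float)
    Q=order(q);r=least_squares(lambda p:(model(p)-Q).ravel(),[.2,636,-15,.025],x_scale=[.1,10,10,.1])
    print(Q.tolist(),"theta,x,y,yaw",r.x.round(3),"res",r.fun.round(1))
E
python3 - <<'E'
from bench import robot
from g import *
import pickle
w=robot.get_image("wrist");pickle.dump(w,open("w6.pkl","wb"))
s=robot.sense();print(s["ee_pos"],s["ft_force"])
for n in("w4.pkl","w6.pkl"):
    w=pickle.load(open(n,"rb"));q,st=corners(w);print(n,q.tolist(),st);
    if len(q)==4:fit(w,q)
m=masks(w);blobs(w,m["red"],116,"red",60)
E
```

```text
[539.60334825 -51.8132556  226.28971916] [0.34429306 1.80457531 0.02447819]
w4.pkl [[446, 62], [411, 195], [314, 196], [336, 31]] [ 312   30  135  168 6782]
[[336.0, 31.0], [446.0, 62.0], [411.0, 195.0], [314.0, 196.0]] theta,x,y,yaw [ 4.26000e-01  6.34274e+02 -1.29830e+01  3.50000e-02] res [ 0.2 -0.3  0.  -0.4  0.7  0.5 -0.8  0.5]
w6.pkl [[433, 102], [400, 226], [296, 218], [313, 81]] [ 296   81  138  147 5862]
[[313.0, 81.0], [433.0, 102.0], [400.0, 226.0], [296.0, 218.0]] theta,x,y,yaw [ 1.36000e-01  6.32428e+02 -1.36260e+01  2.50000e-02] res [ 0.   0.   0.2 -0.6  0.5  0.7 -0.7  0.1]
red [307, 101, 32, 35, 880] [322.4 117.9] [530.6  18.9 116. ]
```

Emit:
drive_tool(
  deltas=[0,-0.18,0.89,0,0,0,-0.18,0.89,0,0,0,-0.18,0.89,0,0,0,-0.16,0.88,0,0,0,0,0,-1,0,0,0,0,-1,0,0,0,0,-1,0,0,0,0,-1,0],
)

```text
clock: 28.52
ee_pos: [525.4, 21.9, 145.9]
tcp_rot: [-2.017, -2.407, 0.001]
ft_force: [0.2, -0.4, 0.2]
opening: 0.005
grasp_force: 0.0
```

Emit:
drive_tool(
  deltas=[0,0,0,-0.4,0,0,0,0,-0.3,0],
)

```text
clock: 28.78
ee_pos: [526.1, 20.4, 132.9]
tcp_rot: [-2.019, -2.406, 0.0]
ft_force: [-0.7, -0.8, 0.3]
opening: 0.003
grasp_force: 0.0
```

Emit:
drive_tool(
  deltas=[0,0,0,-0.3,0,0,0,0,-0.3,0],
)

```text
clock: 29.02
ee_pos: [526.5, 19.5, 121.2]
tcp_rot: [2.021, 2.405, 0.001]
ft_force: [0.3, 0.1, 0.5]
opening: 0.002
grasp_force: 0.0
```

Emit:
drive_tool(
  deltas=[0,0,0,-0.2,0],
)

```text
clock: 29.15
ee_pos: [526.2, 19.4, 117.0]
tcp_rot: [2.021, 2.405, 0.0]
ft_force: [-0.5, -0.1, 0.2]
opening: 0.005
grasp_force: 0.0
```

Emit:
drive_tool(
  deltas=[0,0,0,-0.15,0],
)

```text
clock: 29.28
ee_pos: [526.2, 19.3, 114.1]
tcp_rot: [2.021, 2.405, 0.0]
ft_force: [0.2, 0.2, -0.3]
opening: 0.005
grasp_force: 0.0
```

Emit:
drive_tool(
  deltas=[0,0,0,-0.15,0],
)

```text
clock: 29.4
ee_pos: [526.3, 19.3, 111.1]
tcp_rot: [2.021, 2.405, 0.0]
ft_force: [-0.2, -0.9, 0.8]
opening: 0.003
grasp_force: 0.0
```

Run:
```python
from g import *
from bench import robot
import pickle
from scipy.optimize import least_squares
s=robot.sense();print(s["ee_pos"],s["ft_force"])
for n,q in(("w4.pkl",[[336,31],[446,62],[411,195],[314,196]]),("w6.pkl",[[313,81],[433,102],[400,226],[296,218]])):
    w=pickle.load(open(n,"rb"));Q=np.array(q,float)
    def model(p):
        th,x,y,yw,z=p;X=np.array([np.cos(yw),np.sin(yw),0]);Y=np.array([-np.sin(yw),np.cos(yw),0]);H=np.array([x,y,z])
        F=H-115*np.cos(th)*X+[0,0,115*np.sin(th)]
        return proj(w,[F+65*Y,H+65*Y,H-65*Y,F-65*Y])
    r=least_squares(lambda p:(model(p)-Q).ravel(),[.2,636,-15,.025,116],x_scale=[.1,10,10,.1,10]);print(n,r.x.round(3),r.fun.round(1))
```

```text
[526.27581455  19.27457977 111.11613607] [-0.21687731 -0.88418168  0.81693028]
w4.pkl [ 4.27000e-01  6.34493e+02 -1.29110e+01  3.50000e-02  1.14518e+02] [ 0.4  0.1 -0.4 -0.2  0.5  0.1 -0.5 -0. ]
w6.pkl [ 1.45000e-01  6.32622e+02 -1.37330e+01  2.50000e-02  1.14315e+02] [ 0.4  0.3 -0.3 -0.4  0.2  0.2 -0.4 -0.1]
```

Run:
```python
from g import *
from bench import robot
import pickle
from scipy.optimize import least_squares
w=robot.get_image("wrist");pickle.dump(w,open("w7.pkl","wb"));sc=robot.get_image("scene");pickle.dump(sc,open("s7.pkl","wb"));tp=robot.get_image("top");pickle.dump(tp,open("t7.pkl","wb"))
for n in("w5.pkl","w7.pkl"):
    w=pickle.load(open(n,"rb"))
    q,st=corners(w);print(n,q.tolist(),st)
    A=min(q.tolist(),key=lambda p:p[0]+2*p[1]);B=max(q.tolist(),key=lambda p:p[0]-2*p[1])
    best=None
    yw=.03;X=np.array([np.cos(yw),np.sin(yw),0]);Y=np.array([-np.sin(yw),np.cos(yw),0]);H=np.array([633,-13.5,114.5])
    for th in np.arange(-.05,.45,.05):
        F=H-115*np.cos(th)*X+[0,0,115*np.sin(th)];p=proj(w,[F+65*Y,H+65*Y]);print(round(th,2),p.round(1).ravel().tolist())
    m=masks(w);blobs(w,m["red"],116,"red",30)
d0=pickle.load(open("im0.pkl","rb"))
for nm,a in(("scene0",d0["scene"]),("scene7",sc),("top0",d0["top"]),("top7",tp)):
    h=cv2.cvtColor(a["frame"],cv2.COLOR_BGR2HSV).astype(int)
    m=((h[...,0]>19)&(h[...,0]<33)&(h[...,1]>150)&(h[...,2]>120))|masks(a)["red"]
    n,l,s,c=cv2.connectedComponentsWithStats(m.astype(np.uint8))
    for i in range(1,n):
        if s[i,4]>60:print(nm,s[i])
yw=.03
for th in(0,.1,.14,.2,.43):
    F=H-115*np.cos(th)*X+[0,0,115*np.sin(th)];print(th,proj(sc,[F+65*Y,H+65*Y,H-65*Y,F-65*Y]).round(0).tolist())
```

```text
w5.pkl [[472, 223], [455, 269], [279, 269], [287, 205]] [ 279  204  194   66 5002]
-0.05 [289.0, 194.0, 470.6, 221.7]
0.0 [287.8, 196.8, 470.6, 221.7]
0.05 [287.0, 199.9, 470.6, 221.7]
0.1 [286.7, 203.2, 470.6, 221.7]
0.15 [286.9, 206.8, 470.6, 221.7]
0.2 [287.6, 210.7, 470.6, 221.7]
0.25 [289.0, 215.0, 470.6, 221.7]
0.3 [291.0, 219.5, 470.6, 221.7]
0.35 [293.8, 224.5, 470.6, 221.7]
0.4 [297.4, 229.8, 470.6, 221.7]
red [279, 232, 49, 40, 687] [296.1 244.4] [525.8  17.8 116. ]
w7.pkl [[490, 223], [473, 269], [307, 241], [312, 204]] [ 307  204  184   66 4595]
-0.05 [311.4, 194.2, 488.7, 221.2]
0.0 [310.9, 196.9, 488.7, 221.2]
0.05 [310.9, 199.9, 488.7, 221.2]
0.1 [311.4, 203.1, 488.7, 221.2]
0.15 [312.4, 206.7, 488.7, 221.2]
0.2 [314.0, 210.5, 488.7, 221.2]
0.25 [316.3, 214.6, 488.7, 221.2]
0.3 [319.2, 219.0, 488.7, 221.2]
0.35 [323.0, 223.7, 488.7, 221.2]
0.4 [327.6, 228.9, 488.7, 221.2]
red [307, 231, 44, 22, 456] [329.8 237.4] [532.6  23.4 116. ]
scene0 [ 162  100   86   59 2342]
scene0 [282 159  56  44 428]
scene0 [547 287  17  16 190]
scene7 [ 162  100   87   60 3269]
scene7 [283 170  58  33 301]
scene7 [546 286  18  17 201]
top0 [ 583  183   57   99 4023]
top0 [313 187  64  48 874]
top0 [402 201  20  18 109]
top0 [408 202  33  25 157]
top0 [321 223  13  10 116]
top7 [ 583  183   57  100 4093]
top7 [338 188  37  52 398]
top7 [402 201  32  37 290]
0 [[341.0, 188.0], [312.0, 202.0], [283.0, 184.0], [312.0, 171.0]]
0.1 [[341.0, 184.0], [312.0, 202.0], [283.0, 184.0], [311.0, 168.0]]
0.14 [[341.0, 183.0], [312.0, 202.0], [283.0, 184.0], [311.0, 167.0]]
0.2 [[341.0, 181.0], [312.0, 202.0], [283.0, 184.0], [311.0, 165.0]]
0.43 [[339.0, 175.0], [312.0, 202.0], [283.0, 184.0], [309.0, 158.0]]
```

Emit:
drive_tool(
  deltas=[0,0,0,-0.15,0],
)

```text
clock: 29.68
ee_pos: [526.5, 19.3, 108.4]
tcp_rot: [2.021, 2.405, 0.001]
ft_force: [-0.0, 0.5, 1.4]
opening: 0.007
grasp_force: 0.9
```

Emit:
drive_tool(
  deltas=[0,0,0,-0.15,0],
)

```text
clock: 29.8
ee_pos: [526.0, 19.3, 105.1]
tcp_rot: [-2.021, -2.405, 0.0]
ft_force: [-1.2, 0.3, 1.7]
opening: 0.005
grasp_force: 0.8
```

Emit:
drive_tool(
  deltas=[0,0,0,-0.15,0],
)

```text
clock: 29.92
ee_pos: [526.0, 19.3, 102.0]
tcp_rot: [-2.021, -2.405, 0.0]
ft_force: [-1.3, -0.3, 1.3]
opening: 0.006
grasp_force: 0.8
```

Emit:
drive_tool(
  deltas=[0,0,0,-0.15,0],
)

```text
clock: 30.05
ee_pos: [526.1, 19.3, 99.0]
tcp_rot: [-2.021, -2.405, 0.0]
ft_force: [-1.6, 0.5, 1.7]
opening: 0.004
grasp_force: 0.8
```

Emit:
drive_tool(
  deltas=[0,0,0,-0.15,0],
)

```text
clock: 30.18
ee_pos: [526.1, 19.3, 96.0]
tcp_rot: [-2.021, -2.405, 0.0]
ft_force: [-0.8, -0.5, 2.2]
opening: 0.008
grasp_force: 0.8
```

Emit:
drive_tool(
  deltas=[0,0,0,-0.1,0],
)

```text
clock: 30.3
ee_pos: [526.1, 19.3, 94.0]
tcp_rot: [-2.021, -2.405, 0.0]
ft_force: [-1.9, 0.1, 3.2]
opening: 0.004
grasp_force: 1.4
```

Emit:
drive_tool(
  deltas=[0,0,0,-0.1,0],
)

```text
clock: 30.42
ee_pos: [526.1, 19.4, 93.6]
tcp_rot: [-2.02, -2.404, -0.001]
ft_force: [-11.2, 1.5, 36.1]
opening: 0.006
grasp_force: 18.4
```

The guard bottomed out: 36 N with no further travel. I'll lift off and check its angle and the button.

Emit:
drive_tool(
  deltas=[0,0,0,0.5,0,0,0,0,1,0,0,0,0,1,0,0.4,0,-0.8,1,0,0.4,0,-0.8,1,0,0.4,0,-0.8,1,0,0.4,0,-0.8,1,0,0.4,0,-0.8,0.5,0],
)

```text
clock: 31.42
ee_pos: [526.8, -61.3, 233.2]
tcp_rot: [2.02, 2.405, 0.002]
ft_force: [-0.4, 0.4, 0.1]
opening: 0.399
grasp_force: 0.0
```

Emit:
drive_tool(
  deltas=[0.4,0,0,0,-0.35],
)

```text
clock: 31.55
ee_pos: [526.5, -62.0, 232.6]
tcp_rot: [2.053, 2.376, 0.001]
ft_force: [0.3, -0.4, -0.6]
opening: 0.401
grasp_force: 0.0
```

Run:
```python
from g import *
from bench import robot
import pickle
w=robot.get_image("wrist");pickle.dump(w,open("w8.pkl","wb"))
sc=robot.get_image("scene");s=robot.sense();print(s["ee_pos"],s["ft_force"],s["q"].round(2))
q,st=corners(w);print(q.tolist())
if len(q)==4:fit(w,q)
h=cv2.cvtColor(sc["frame"],cv2.COLOR_BGR2HSV).astype(int)
m=((h[...,0]>19)&(h[...,0]<33)&(h[...,1]>150)&(h[...,2]>120))|masks(sc)["red"]
n,l,S,c=cv2.connectedComponentsWithStats(m.astype(np.uint8));print("scene",[x.tolist() for x in S[1:] if x[4]>60])
for i,(z,P) in enumerate([(150,(499.2,-40.6,150)),(126,(505,-88,126))]):print(proj(w,P).round(1))
h=cv2.cvtColor(w["frame"],cv2.COLOR_BGR2HSV)
m=(h[...,0]>4)&(h[...,0]<15)&(h[...,1]>140)&(h[...,2]>120);m[:, :int(proj(w,(499,-40,150))[0,0])-25]=0;m[:,int(proj(w,(499,-40,150))[0,0])+25:]=0
p=proj(w,(499,-40,150))[0]
for v in range(int(p[1])-24,int(p[1])+52,3):
    u=np.nonzero(m[v])[0]
    if len(u):print(v,u.min(),u.max(),w["frame"][v,int(u.mean())].tolist())
```

```text
[525.87751948 -60.10145061 231.49861689] [-0.39496349 -0.28558123 -0.83823888] [-0.56  0.38  0.75  1.87 -0.31  1.01  0.47]
[[443, 90], [413, 216], [309, 205], [324, 75]]
[[324.0, 75.0], [443.0, 90.0], [413.0, 216.0], [309.0, 205.0]] theta,x,y,yaw [ 1.00000e-03  6.31627e+02 -1.31530e+01  3.00000e-02] res [-0.6 -0.1  0.5  0.1  0.2  0.3 -0.1 -0. ]
scene [[162, 100, 87, 60, 3094], [284, 172, 57, 30, 326], [546, 287, 18, 16, 196]]
[[292.8 173. ]]
[[295.  212.1]]
157 286 298 [49, 85, 153]
160 285 298 [85, 146, 242]
163 285 298 [87, 150, 242]
166 285 298 [86, 148, 241]
169 285 298 [86, 149, 242]
172 285 298 [86, 148, 242]
175 285 298 [86, 148, 241]
178 285 299 [86, 148, 241]
181 285 299 [85, 147, 241]
184 286 299 [85, 147, 241]
187 286 299 [84, 145, 241]
190 289 299 [77, 133, 232]
193 289 300 [84, 146, 241]
196 289 300 [84, 146, 241]
199 289 300 [84, 146, 241]
202 289 300 [84, 145, 241]
205 289 300 [84, 146, 241]
208 289 300 [84, 144, 241]
211 289 300 [81, 142, 244]
```

Emit:
drive_tool(
  deltas=[0.4,-0.68,0.5,0,0,0.4,-0.68,0.5,0,0,0.4,0,0,-1,0,0.4,0,0,-1,0,0.4,0,0,-1,0,0.4,0,0,-1,0],
)

```text
clock: 32.4
ee_pos: [497.9, -39.2, 151.5]
tcp_rot: [-2.048, -2.381, -0.0]
ft_force: [0.3, 0.3, 0.1]
opening: 0.399
grasp_force: 0.0
```

Emit:
drive_tool(
  deltas=[0.4,0,0,-0.7,0,0.4,0,0,-0.6,0,0.4,0,0,-0.4,0,0.4,0,0,0,0],
)

```text
clock: 32.9
ee_pos: [498.8, -40.6, 117.9]
tcp_rot: [-2.05, -2.38, 0.001]
ft_force: [0.3, 0.6, 0.4]
opening: 0.4
grasp_force: 0.0
```

Emit:
drive_tool(
  deltas=[0,0,0,0,0,0,0,0,0,0,0,0,0,0,0,0,0,0,0,0],
  squeeze=20,
)

```text
clock: 33.4
ee_pos: [497.9, -40.9, 118.4]
tcp_rot: [-2.05, -2.379, 0.001]
ft_force: [-3.8, -0.3, 5.4]
opening: 0.135
grasp_force: 20.0
```

Emit:
drive_tool(
  deltas=[0,0,0,0,1,0,0,0,0,1,0,0,0,0,1,0,0,0,0,1,0,0,0,0,1,0,0,0,0,1,0,0,0,0,1,0,0,0,0,1],
)

```text
clock: 34.4
ee_pos: [497.2, -41.2, 118.4]
tcp_rot: [-1.312, -2.851, 0.002]
ft_force: [-6.0, -1.1, 7.8]
opening: 0.134
grasp_force: 20.0
```

Emit:
drive_tool(
  deltas=[0,0,0,0,1,0,0,0,0,1,0,0,0,0,1,0,0,0,0,1,0,0,0,0,1,0,0,0,0,1,0,0,0,0,1,0,0,0,0,1],
)

```text
clock: 35.4
ee_pos: [496.7, -41.9, 118.4]
tcp_rot: [-0.476, -3.101, 0.002]
ft_force: [-7.7, -2.0, 9.0]
opening: 0.131
grasp_force: 20.0
```

Emit:
drive_tool(
  deltas=[0,0,0,0,1,0,0,0,0,1,0,0,0,0,1,0,0,0,0,1,0,0,0,0,0.8,0,0,0,0,0],
)

```text
clock: 36.15
ee_pos: [496.6, -42.3, 118.4]
tcp_rot: [0.045, -3.137, 0.001]
ft_force: [-7.9, -4.7, 10.2]
opening: 0.136
grasp_force: 20.0
```

Run:
```python
from bench import robot
s=robot.sense();print({k:s[k].round(2) for k in("q","ft_force","ft_torque","ee_pos","tcp_rot")})
```

```text
{'q': array([-0.23,  0.44,  0.27,  2.02, -0.17,  0.71,  1.76]), 'ft_force': array([-7.88, -4.7 , 10.18]), 'ft_torque': array([-0.75,  1.59, -0.04]), 'ee_pos': array([496.61, -42.35, 118.36]), 'tcp_rot': array([ 0.05, -3.14,  0.  ])}
```

Emit:
drive_tool(
  deltas=[0.35,0,0,0,0,0.35,0,0,0,0,0.35,0,0,0,0,0.35,0,0,1,0,0.35,0,0,1,0,0.35,0,0,1,0,0.35,0,0,1,0,0.35,0,0,1,0],
)

```text
clock: 37.15
ee_pos: [499.0, -40.5, 218.9]
tcp_rot: [-0.048, 3.141, 0.0]
ft_force: [0.1, -0.7, 0.0]
opening: 0.348
grasp_force: 0.0
```

Emit:
drive_tool(
  deltas=[0.35,-0.5,0,1,0,0.35,-0.5,0,1,0,0.35,-0.5,0,1,0,0.35,-0.5,0,1,0,0.35,-0.5,0,1,0,0.35,0,0,0,0],
)

```text
clock: 37.9
ee_pos: [449.6, -40.6, 319.3]
tcp_rot: [-0.048, 3.138, 0.001]
ft_force: [0.0, 0.3, -0.8]
opening: 0.351
grasp_force: 0.0
```

Run:
```python
from g import *
from bench import robot
import pickle
w=robot.get_image("wrist");pickle.dump(w,open("w9.pkl","wb"))
s=robot.sense();print(s["ee_pos"],s["ft_force"])
R,_=cv2.Rodrigues(w["rvec"]);print("cam",(-R.T@w["tvec"]).round(1))
print(proj(w,[[499,-41,150],[547,-40,126],[576,-170.5,111],[623,-172,111],[523,-207,160]]).round(1).tolist())
q,st=corners(w);print(q.tolist())
h=cv2.cvtColor(w["frame"],cv2.COLOR_BGR2HSV)
m=(h[...,0]>4)&(h[...,0]<15)&(h[...,1]>140)&(h[...,2]>120)
blobs(w,m,126,"or",40);blobs(w,masks(w)["red"],111,"red",15)
```

```text
[449.3665543  -40.49914472 318.344115  ] [-0.43998296 -0.5572613  -0.17652406]
cam [365.3 -42.4 488.7]
[[316.4, 213.2], [316.3, 238.3], [229.4, 248.8], [230.6, 275.5], [186.4, 229.9]]
[[376, 252], [321, 223], [321, 217], [379, 217]]
or [311, 197, 11, 39, 303] [315.9 215.8] [512.3 -41.5 126. ]
red [348, 217, 20, 16, 289] [357.6 225. ] [531.1  19.9 111. ]
```

Run:
```python
from g import *
import pickle
w=pickle.load(open("w9.pkl","rb"))
F=cv2.resize(w["frame"],None,fx=6,fy=6,interpolation=cv2.INTER_CUBIC);h=cv2.cvtColor(F,cv2.COLOR_BGR2HSV)
m=(h[...,0]>4)&(h[...,0]<15)&(h[...,1]>140)&(h[...,2]>120)
up=lambda p:[(p[0]+.5)/6-.5,(p[1]+.5)/6-.5]
for z,a,b in((150,199,216),(126,221,233)):
    pts=[]
    for v in range(a*6,b*6):
        u=np.nonzero(m[v,300*6:330*6])[0]
        if len(u):pts.append(ray(w,up((1800+(u.min()+u.max())/2,v)),z)[:2])
    P=np.array(pts);k=np.polyfit(P[:,0],P[:,1],1);print(z,P[0].round(1),P[-1].round(1),"dir",np.degrees(np.arctan(k[0])).round(1))
# far end of arm
v=np.nonzero(m[:,1800:1980].any(1))[0];print(v.min()/6,v.max()/6)
print("arm end",ray(w,(316,v.max()/6),126))
# dial: white stripes & red marker
r=np.zeros((400,640),bool);r[225:300,190:275]=1;mm=masks(w)
blobs(w,mm["white"]&r,138,"white",3);
hh=cv2.cvtColor(w["frame"],cv2.COLOR_BGR2HSV).astype(int);red=((hh[...,0]<8)|(hh[...,0]>172))&(hh[...,1]>110)&r;blobs(w,red,111,"red",3)
blobs(w,mm["brass"]&r,126,"brass",6)
```

```text
150 [479.1 -42.1] [502.1 -41.5] dir 1.9
126 [519.6 -41.3] [537.8 -40.6] dir 1.9
196.83333333333334 236.33333333333334
arm end [543.90647447 -40.51847814 126.        ]
white [247, 228, 3, 4, 8] [247.9 229.2] [ 530.1 -134.   138. ]
white [252, 234, 3, 3, 6] [252.7 234.7] [ 538.1 -127.8  138. ]
white [256, 240, 3, 2, 5] [256.8 240.4] [ 546.7 -122.5  138. ]
white [258, 246, 3, 2, 6] [259.  246.5] [ 556.1 -119.8  138. ]
white [258, 253, 3, 2, 4] [259.  253.2] [ 566.8 -120.2  138. ]
white [250, 268, 2, 3, 5] [250.6 268.8] [ 592.4 -133.2  138. ]
brass [197, 225, 51, 47, 827] [224.4 244.6] [ 561.  -172.1  126. ]
brass [240, 294, 10, 6, 47] [244.6 297. ] [ 650.7 -148.   126. ]
```

Emit:
drive_tool(
  deltas=[0.35,0.41,-0.53,-0.2,-1,0.35,0.41,-0.53,-0.2,-1,0.35,0.41,-0.53,-0.2,-1,0.35,0.41,-0.53,-0.2,-1,0.35,0.41,-0.53,-0.2,-1,0.35,0.41,-0.53,-0.2,-1,0.35,0.41,-0.53,-0.2,-1,0.35,0.41,-0.53,-0.2,-1],
)

```text
clock: 38.95
ee_pos: [515.1, -126.3, 285.8]
tcp_rot: [-0.827, -3.031, 0.0]
ft_force: [-0.2, 0.2, -0.5]
opening: 0.349
grasp_force: 0.0
```

Emit:
drive_tool(
  deltas=[0.35,0.41,-0.53,-0.2,-1,0.35,0.41,-0.53,-0.2,-1,0.35,0.41,-0.53,-0.2,-1,0.35,0.41,-0.53,-0.2,-1,0.35,0.41,-0.53,-0.2,-1,0.35,0.41,-0.53,-0.2,-1,0.35,0.41,-0.53,-0.2,-1,0.35,0.41,-0.53,-0.2,-1],
)

```text
clock: 39.95
ee_pos: [580.7, -211.1, 253.7]
tcp_rot: [1.63, 2.685, -0.0]
ft_force: [0.3, 0.7, 0.2]
opening: 0.352
grasp_force: 0.0
```

Emit:
drive_tool(
  deltas=[0.35,0.41,-0.53,-0.2,-1,0.35,0.41,-0.53,-0.2,-1,0.35,0,0,0,0,0.35,0,0,0,0],
)

```text
clock: 40.45
ee_pos: [596.5, -231.3, 246.1]
tcp_rot: [-1.807, -2.569, 0.0]
ft_force: [-0.2, 0.2, -0.8]
opening: 0.342
grasp_force: 0.0
```

```bash
cat > d.py <<'E'
from h import *
def dial(w,c0=(576,-170.3)):
    ang=lambda v:np.degrees(np.arctan2(v[1],v[0])).round(2)
    s=8;F=cv2.resize(w["frame"],None,fx=s,fy=s,interpolation=cv2.INTER_CUBIC);m=masks(dict(frame=F))
    p=proj(w,[*c0,111])[0]
    box=np.zeros(F.shape[:2],bool);box[max(0,int((p[1]-75)*s)):int((p[1]+75)*s),max(0,int((p[0]-75)*s)):int((p[0]+75)*s)]=1
    for k in("white","red"):
        n,l,S,c=cv2.connectedComponentsWithStats((m[k]&box).astype(np.uint8))
        for i in range(1,n):
            if S[i,4]<200:continue
            u=(c[i]+.5)/s-.5;o=[]
            for z in(111,136,168):
                X=ray(w,u,z)[:2]-c0;o+= [round(float(np.hypot(*X)),1),float(ang(X))]
            yx=np.argwhere(l==i)[::5];X=np.array([ray(w,(q[::-1]+.5)/s-.5,136)[:2] for q in yx[::3]])
            e=np.linalg.svd(X-X.mean(0),full_matrices=0)[2][0]
            print(k,S[i,4],u.round(1),"r,ang @111,136,168",o,"axis",ang(e*np.sign(e[0])))
E
python3 - <<'E'
from d import *
from bench import robot
import pickle
w=robot.get_image("wrist");pickle.dump(w,open("w10.pkl","wb"))
s=robot.sense();print(s["ee_pos"],s["ft_force"])
print("before ring");dial(pickle.load(open("w3.pkl","rb")));print("now");dial(w)
E
```

```text
[ 596.49872152 -231.11938954  246.24344991] [ 0.84346372 -0.36936297 -0.32015796]
before ring
white 4330 [368.5  51.6] r,ang @111,136,168 [80.3, 74.53, 74.7, 75.24, 67.6, 76.31] axis 13.16
white 1681 [316.7  74.8] r,ang @111,136,168 [45.9, 111.58, 43.6, 111.48, 40.6, 111.34] axis -67.74
white 1643 [328.1  76.1] r,ang @111,136,168 [45.7, 97.99, 43.4, 98.4, 40.4, 98.99] axis -81.76
white 1639 [305.3  76.7] r,ang @111,136,168 [45.9, 125.21, 43.5, 124.61, 40.5, 123.74] axis -56.99
white 1630 [338.9  80.1] r,ang @111,136,168 [45.8, 84.32, 43.3, 85.22, 40.2, 86.54] axis 82.0
white 1562 [294.7  81.4] r,ang @111,136,168 [45.9, 138.86, 43.4, 137.78, 40.2, 136.21] axis -41.43
white 1576 [348.3  86.8] r,ang @111,136,168 [45.6, 70.66, 43.0, 72.01, 39.6, 74.0] axis 73.55
white 1616 [355.9  95.6] r,ang @111,136,168 [45.6, 56.97, 42.7, 58.7, 39.0, 61.28] axis 58.52
white 1474 [360.7 106.1] r,ang @111,136,168 [45.2, 43.18, 42.0, 45.21, 38.0, 48.3] axis 45.21
white 1475 [363.5 117.1] r,ang @111,136,168 [45.4, 29.48, 41.8, 31.68, 37.3, 35.11] axis 28.36
white 1384 [363.3 128.4] r,ang @111,136,168 [45.
[... 1165 characters left out ...]
2.7, 58.77, 39.1, 61.52] axis 58.14
white 1364 [360.6 107. ] r,ang @111,136,168 [45.5, 43.17, 42.3, 45.26, 38.4, 48.44] axis 43.52
white 1297 [362.8 117.7] r,ang @111,136,168 [45.1, 29.38, 41.6, 31.62, 37.2, 35.1] axis 29.45
white 1201 [362.8 128.3] r,ang @111,136,168 [45.2, 15.66, 41.3, 17.9, 36.4, 21.47] axis 15.43
white 11944 [340.  136.6] r,ang @111,136,168 [24.3, -9.31, 21.5, -5.67, 18.0, 0.64] axis 2.2
white 1012 [355.4 147.8] r,ang @111,136,168 [44.9, -12.06, 40.3, -10.19, 34.4, -7.06] axis -12.62
white 1083 [348.9 155.7] r,ang @111,136,168 [45.0, -25.87, 40.0, -24.37, 33.8, -21.81] axis -27.68
red 3978 [361.3 142.2] r,ang @111,136,168 [47.6, -2.03, 43.0, -0.08, 37.2, 3.12] axis -2.75
```

```bash
python3 -c "
from bench import robot
print(robot.finish_job())"
```

```text
the job is handed in; nothing more can be done
None
```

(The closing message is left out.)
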